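Clear broken ware into the waste box, spray it and padlock the lid

ROBOT

A 6-joint arm with a two-finger parallel gripper is mounted at the origin on a cart in front of the work surface, level with it; the furniture and walls round the work are solid. World frame = base frame: x ahead of the robot, y to its left, z up, the work surface at z = 0. Lengths are in m, angles in rad, forces in N, time in s.
With the tool pointing down it reaches from about 0.25 to 0.725 m from the base axis. Payload 4 kg.
Tool frame: the origin (TCP) lies on the centre line of the jaws, within the pads' length; the fingertips stand tip_reach ahead of it and the grasp point (between the pads) lies 5 mm behind it (tip_reach is the distance from the TCP to the fingertips, in m); z points along the fingers, y is the direction in which the jaws open and shut (so a half turn about z gives the same grasp; the last joint's range is limited). The gripper opens to 85 mm and grips with 20 to 120 N. Pads are 22 mm wide; open, the fingers measure 114 mm over their backs; the gripper's body (76 mm by 85 mm) begins 54 mm behind the grasp point. The pads swing forward as they close: fully open they stand 13 mm farther back than shut.
Start: joints at [-1.25, 0.241, 0.005, 1.335, 0, 1.571], TCP at [0.158, -0.474, 0.245] pointing down, gripper open.
Joint ranges: [-2.72, 2.72], [-1.05, 1.87], [-1.09, 1.28], [-1.99, 2.15], [-1.42, 1.44], [-3.14, 3.14]. Speed limits (rad/s): [2.79, 2.79, 3.14, 3.14, 3.14, 3.14].

INTERFACE

Orientations are given as a unit quaternion [x, y, z, w].
In Python, from workcell import * gives the robot as it stands.
- The arm moves only by the tool arm_command, never from a script. Its arguments are lists of equal length, an entry for each row: "translation": the shift along the tool's x, y, z in cm, a list of three; "turn": the turn about the tool's z in rad; "hand": the closure, from 0 (fully open) to 1 (shut). In form: {"translation": [[x, y, z], ...], "turn": [turn, ...], "hand": [hand, ...]}. A call has 1 to 5 rows; each row is the pose to reach, as a shift and turn from the pose commanded when the call began, along the tool's axes at that moment; what a row does not reach only later rows make up. A row lasts 1/12 s, in which the tool goes at most 41.7 mm and 7.16 degrees, less where a joint would pass 70% of its speed; a pose out of reach is approached as far as the arm can. A call with a gripper value outside its range is refused whole. The fingers move at their own pace and stop on an object; the grip force is fixed at half the most. Time passes only in rows, so rows that repeat a pose let the fingers close. It gives the time, the measured TCP pose, the force and the opening at its end, in the units of the state.
- get_obs(): the state, without advancing time (a new reading comes with each control period).
- camera(name): name is "scene" or "side" or "wrist"; returns (picture, depth): 400x640x3 uint8, red, green, blue; 400x640 float32, m along the optical axis (not along the pixel's ray), 0 where there is no reading.
- camera_info(name): a dict with "mtx" (3x3 intrinsics, pixels), "world_to_cam" (4x4, takes a point from world to camera coordinates). Camera axes: x right, y down, z forward; pixel columns grow to the right and rows downward; lengths in m; the calibration is good to about 2 mm. A picture is of the moment at which its call begins: read the wrist's pose just before it. camera_info takes no time and is no camera call; for the wrist camera it gives the pose at the moment of the call.
- job_done(): hands the job in, once; it reports no verdict.
Trained networks look in the newest picture that a camera, given by its name, has taken for a name from the list of things; names that differ only in an ending like _2 or _b are one class to them, and where a whole thing is asked for, a point or a joint stands for the part that bears it (a point fixed in the world has none). Each returns a list of dicts, best first, with "conf" (0 to 1); they miss things now and then, are a little off and sometimes report something else, mostly with a low value. They report only what shows in the picture. A call takes as long as a camera call.
- search_frame(camera, name): "location" ([row, column] in pixels, amid what is visible of it).
- spot_point(camera, name): "location" ([row, column] in pixels: a listed point, or the origin of a listed thing).
The state is a dict: "clock": time; "joint_pos": joint angles; "joint_vel": joint speeds; "tau": joint torques, N m; "eef_pos": TCP position; "tool_rot": TCP orientation; "ft_force": force on the tool from outside, world axes, zero at the start; "ft_torque": the same for the moment, N m; "grip_width": finger opening in m.
Only numpy, scipy, OpenCV 4.12 (cv2) and the standard library are available. Lean on these libraries where they do the work, as an engineer would, in place of code of your own. Each camera call takes 0.05 s, during which the arm holds its last target. There are 200 camera calls.

TASK

Clear the contaminated ware into the steel waste box and lock it: fold the half-open lid back past upright, tip the pieces on the tray into the box over the tray's open lip, lay the empty tray flat on the worktop again, and drop in every round-bottomed vial lying loose between the tray and the box. When it is all inside, with the lid still back, push the head of the spray bottle on the box fully down and let it come up again. Then shut the lid, swing the padlock's shackle home over the hasp and press it down into the lock until it clicks and stays down; leave the bottles and the jar standing around where they are.

Things in the scene. Friction and masses are not known exactly. Their poses are not given: they have to be found in the camera images.
- waste_box: grey sheet-steel box with a hinged lid, fixed to the worktop, 150 (x) x 210 (y) x 90 mm high, walls and floor 5 mm. Origin: centre of the underside; x points from its front (facing the robot) to the hinge side, y to its left, z up. A cradle on its front holds the fixed steel padlock body (30 x 58 x 58 mm), whose top is level with the rim and whose middle is 94 mm in front of the origin
- box_mouth (a point): centre of the box's open top, 90 mm above the worktop, axes as the box; the opening is 140 (x) x 200 (y) mm and the inner floor 85 mm below it. Things are inside when their origin is within the opening's outline and at least 10 mm below the rim
- lid (a joint): angle of the lid, rad: 0 shut, 1.57 upright, stop at 1.95 (leaning back, away from the robot); 0.5 to 0.9, half open, at the start. The hinge axis runs along the box's y, 79 mm behind the box's middle (+x) and 93 mm above the worktop. The hinge is stiff: the lid stays where it is left, does not slam, and wants about 1 to 5 N at its free edge to move
- lid_edge (a point): middle of the lid's free edge, 157 mm from the hinge axis. The lid is a panel 6 mm thick, 214 mm wide (y). From this edge a steel hasp plate 4 mm thick and 27 mm wide goes 34 mm further out, centred 18 mm to the box's -y side, with a 14 mm eye for the shackle's free leg; with the lid shut the hasp lies on top of the padlock
- shackle_top (a point): top of the shackle's bow, midway between its legs: the place to press. The shackle is a 9 mm steel bar bent to a U, legs 36 mm apart; this point is 50 mm over the padlock's top while up, 32 mm at the bottom stop. The frame turns with the shackle: its -y points from the long leg to the free leg
- shackle_free_leg (a point): on the axis of the shackle's free (short) leg, 16 mm above its lower end, which while up hangs 9 mm above the padlock's top. To swing the shackle home push this leg towards the box (its +x) round the long leg, the pivot, which stands 18 mm to the box's +y side of the padlock's middle
- shackle_swing (a joint): swing of the raised shackle about its long leg, rad: 0 home, against a stop, the free leg over its hole in the padlock and over the hasp's eye; 1.1 to 1.7 at the start, swung out towards the robot, clear of the hasp. Turns stiffly (about 0.6 N at the free leg) and stays where left. It latches only within 0.08 of home; if it is home first, the hasp cannot come down
- shackle (a joint): how far the shackle is pressed down into the padlock, m: 0 up, stop at 0.018. A spring pushes it up (4 N at the top, 8.5 N at the bottom); past 0.0145 a hidden pawl snaps in and holds it at about 0.014. It cannot be opened again without the key
- spray_head_top (a point): top of the spray bottle's head, a round white button 28 mm across with a short nozzle that points over the box, 161 mm above the worktop. The white bottle (59 mm across) is held fixed in a bracket on the box's -y side
- spray_head (a joint): how far the spray head is pressed, m: 0 up, stop at 0.008; sprung, 2 N at first to 6 N at the bottom. Fully pressed from 0.006 on
- tray: loose aluminium tray 184 (x) x 122 (y) mm, 0.18 kg, floor 3 mm, walls 22 mm high on three sides; the +x end is the open pouring lip. Origin: centre of the underside. Its smooth floor lets the pieces slide at a tilt of about 15 to 25 deg; tip it to 45 deg or more to empty it
- tray_lip (a point): middle of the tray's open lip, 92 mm along +x from the tray's origin, at the height of the inner floor
- tray_grip (a point): grip point of the black upright grip at the closed end, 92.5 mm along -x from the tray's origin and 55 mm above the underside. The grip is a plate 10 mm thick (along the tray's x), 60 mm wide (y), from 22 to 72 mm above the underside
- strainer_piece: arched piece of a perforated cream ceramic strainer, 65 x 86 x 26 mm, on the tray. Origin: centre of the underside. 2 to 4 of the tray's four pieces are present
- porcelain_piece: curved piece of a broken porcelain dish, 60 x 69 x 10 mm, on the tray. Origin: centre of the underside
- crucible_a: porcelain crucible, 45 mm across the rim, 36 mm high, standing on the tray. Origin: centre of the underside
- crucible_b: a second crucible like crucible_a, standing on the tray. Origin: centre of the underside
- vial_1: round-bottomed glass vial with grey residue lying on the worktop, 24 mm thick, 58 mm long along its y. Origin: centre of the underside. 2 to 4 of the four vials are present
- vial_2: like vial_1
- vial_3: like vial_1
- vial_4: like vial_1
- reagent_bottle: bystander: small capped reagent bottle standing, 49 mm across, 95 mm high. Origin: centre of the underside
- dropper_bottle: bystander: dropper bottle standing, 49 mm across, 107 mm high. Origin: centre of the underside
- glass_jar: bystander: open glass jar standing, 60 mm across, 85 mm high. Origin: centre of the underside

How it is judged:
By the outcome, as a careful person would: the job done as asked, in the order asked, and still so for the second after the job is handed in, with the robot touching nothing.
Of strainer_piece, porcelain_piece, crucible_a, crucible_b only 2 to 4 are there at a start; the rules pass over those that are not, and their reading is None.
Of vial_1, vial_2, vial_3, vial_4 only 2 to 4 are there at a start; the rules pass over those that are not, and their reading is None.
At some moment in a run one of vial_1, vial_2, vial_3, vial_4 may be knocked a few centimetres aside while the robot is not near it.
It also fails if it takes over 210 s, if anything falls off the work surface, if the arm or the gripper's body presses on something with over 40 N, if the wrist force passes 120 N, or if a joint passes its speed limit or range.

## Working session

There is one attempt and no reset: what is moved stays moved. The work goes in short steps, Python scripts to look and compute and a tool call to move; the robot and the scene stay as the last step left them, time stands still between calls to the robot, and variables do not carry over. Pictures are saved under pics/ and viewed, about 12 in all and at most 16, crops included, and the job is handed in when it is done.

Besides the shell and the picture viewer there is one more tool, called after "Request:" as a command line: name --pt "numbers of a row" for each row, then --argument value for the rest. arm_command: Moves the arm, as the interface text tells. Its arguments: {"type":"object","properties":{"translation":{"type":"array","items":{"type":"array","items":{"type":"number"}}},"turn":{"type":"array","items":{"type":"number"}},"hand":{"type":"array","items":{"type":"number"}}},"required":["translation","turn","hand"]}

```bash
mkdir -p pics; cat > h.py <<'E'
from workcell import *
import numpy as np, cv2
def shot(n,f=None):
    i=camera_info(n); p,d=camera(n)
    if f: cv2.imwrite('pics/'+f,p[:,:,::-1])
    return p,d,i
def ray(i,rc,z=None,depth=None):
    K=np.array(i['mtx']);T=np.linalg.inv(np.array(i['world_to_cam']))
    v=np.linalg.inv(K)@[rc[1],rc[0],1]
    if depth is not None: return (T@np.r_[v*depth,1])[:3]
    o=T[:3,3];w=T[:3,:3]@v
    return o+w*(z-o[2])/w[2]
def px(i,P):
    c=np.array(i['world_to_cam'])@np.r_[P,1]; q=np.array(i['mtx'])@c[:3]; return q[:2]/q[2]
def dep(d,rc,r=2):
    a=d[max(0,int(rc[0])-r):int(rc[0])+r+1,max(0,int(rc[1])-r):int(rc[1])+r+1];a=a[a>0]
    return float(np.median(a)) if a.size else None
def find(cam,name,d,i,k=2,fn=spot_point):
    for h in fn(cam,name)[:k]:
        D=dep(d,h['location']); 
        print(cam,name,round(h['conf'],2),np.round(h['location']),np.round(ray(i,h['location'],depth=D),3) if D else None)
E
python3 - <<'E'
from h import *
o=get_obs();print(o)
for c in('scene','side'):
    p,d,i=shot(c,c+'0.png'); print(c,np.linalg.inv(i['world_to_cam'])[:3,3].round(2))
    for n,k in(('waste_box',1),('box_mouth',1),('lid_edge',1),('shackle_top',1),('shackle_free_leg',1),('spray_head_top',1),('tray',1),('tray_lip',1),('tray_grip',1),('strainer_piece',1),('porcelain_piece',1),('crucible_a',3),('vial_1',5),('reagent_bottle',1),('dropper_bottle',1),('glass_jar',1)):
        find(c,n,d,i,k)
E
```

```text
{'clock': 0.0, 'joint_pos': array([-1.25001231e+00,  2.41407550e-01,  3.73018862e-03,  1.33520973e+00,
       -2.39676990e-05,  1.57078471e+00]), 'joint_vel': array([ 0.0017238 , -0.00044934, -0.0004282 ,  0.00292212,  0.00103882,
        0.00101661]), 'tau': array([ 1.79975627e-04, -3.72319651e+01,  2.52405632e+01,  1.68981054e-02,
        3.90029197e-05, -1.82756526e-05]), 'eef_pos': array([ 0.15745826, -0.47392312,  0.24441792]), 'tool_rot': array([ 9.87163285e-01,  1.59710852e-01, -1.78776653e-04, -1.03004941e-03]), 'ft_force': array([ 0.24309558, -0.70230549,  0.10596144]), 'ft_torque': array([ 0.02777217, -0.03571668, -0.01036252]), 'grip_width': 0.08531790485223194}
scene [-0.28 -1.14  0.79]
scene waste_box 0.71 [259. 350.] [ 0.499 -0.266  0.074]
scene box_mouth 0.92 [235. 350.] [ 0.636 -0.104  0.038]
scene lid_edge 0.94 [208. 341.] [ 0.529 -0.182  0.193]
scene shackle_top 0.55 [232. 320.] [ 0.463 -0.172  0.132]
scene shackle_free_leg 0.4 [240. 313.] [ 0.489 -0.1    0.06 ]
scene spray_head_top 0.47 [234. 386.] [ 0.572 -0.328  0.162]
scene tray 0.56 [213. 252.] [0.488 0.279 0.0
[... 790 characters left out ...]
-0.32   0.162]
side tray 0.93 [302. 316.] [0.484 0.281 0.002]
side tray_lip 0.86 [277. 323.] [0.496 0.197 0.004]
side tray_grip 0.77 [321. 298.] [0.489 0.38  0.061]
side porcelain_piece 0.85 [293. 331.] [0.456 0.24  0.005]
side crucible_a 0.82 [304. 302.] [0.508 0.312 0.026]
side crucible_a 0.77 [284. 311.] [0.517 0.233 0.007]
side crucible_a 0.63 [238. 282.] [0.66  0.113 0.02 ]
side vial_1 0.61 [238. 284.] [0.658 0.109 0.019]
side vial_1 0.47 [250. 350.] [0.452 0.086 0.019]
side vial_1 0.45 [301. 316.] [0.486 0.275 0.   ]
side reagent_bottle 0.75 [173. 343.] [ 0.593 -0.278  0.014]
side dropper_bottle 0.81 [172. 391.] [ 0.428 -0.35   0.008]
side glass_jar 0.95 [330. 242.] [0.61  0.436 0.04 ]
```

View pics/scene0.png

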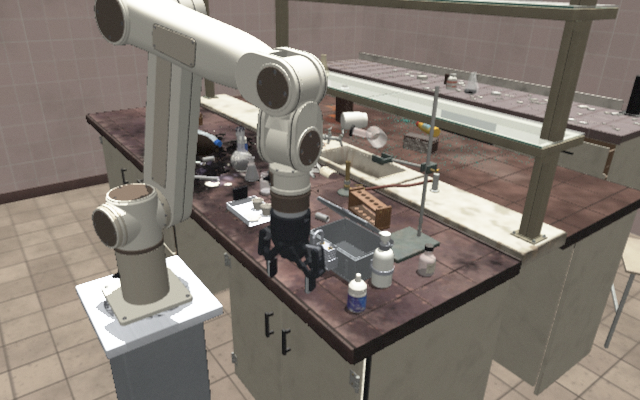

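View pics/side0.png

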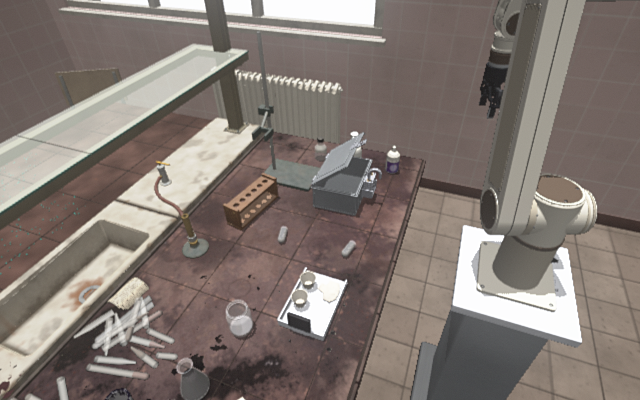

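Request:
arm_command --pt "3 -2 -3" --pt "7 -4 -6" --pt "10 -7 -8" --pt "13 -9 -10" --pt "15 -10 -10" --turn '[0.11,0.22,0.32,0.32,0.32]' --hand '[0,0,0,0,0]'

```text
clock: 2.12
eef_pos: [0.2686, -0.3321, 0.3478]
tool_rot: [1.0, -0.001, 0.001, 0.002]
ft_force: [1.4, -1.0, -0.2]
grip_width: 0.0852
```

Request:
arm_command --pt "2 -3 0" --pt "5 -6 0" --pt "8 -9 0" --pt "10.5 -12.5 0" --pt "13 -16 0" --turn '[0,0,0,0,0]' --hand '[0,0,0,0,0]'

```text
clock: 2.53
eef_pos: [0.3965, -0.1744, 0.3453]
tool_rot: [1.0, 0.0, 0.0, 0.0]
ft_force: [0.3, 0.1, -0.3]
grip_width: 0.0858
```

```bash
python3 - <<'E'
from h import *
o=get_obs();print(o['eef_pos'].round(3),o['tool_rot'].round(3),o['joint_pos'].round(2))
c='wrist'
p,d,i=shot(c,'w1.png'); print(c,np.linalg.inv(i['world_to_cam']).round(2))
for n,k in(('box_mouth',1),('lid_edge',1),('shackle_top',1),('shackle_free_leg',1),('spray_head_top',1),('vial_1',2)):
        find(c,n,d,i,k)
E
```

```text
[ 0.396 -0.174  0.345] [1. 0. 0. 0.] [-0.41  0.08  0.07  1.56 -0.    2.73]
wrist [[ 0.   -0.95 -0.32  0.48]
 [-1.   -0.   -0.   -0.17]
 [ 0.    0.32 -0.95  0.47]
 [ 0.    0.    0.    1.  ]]
wrist lid_edge 0.62 [ 51. 333.] [ 0.525 -0.185  0.194]
wrist shackle_top 0.85 [125. 318.] [ 0.456 -0.171  0.139]
wrist shackle_free_leg 0.48 [136. 319.] [ 0.444 -0.172  0.137]
wrist spray_head_top 0.91 [  2. 476.] [ 0.572 -0.323  0.161]
wrist vial_1 0.85 [116. 164.] [0.461 0.071 0.023]
```

View pics/w1.png

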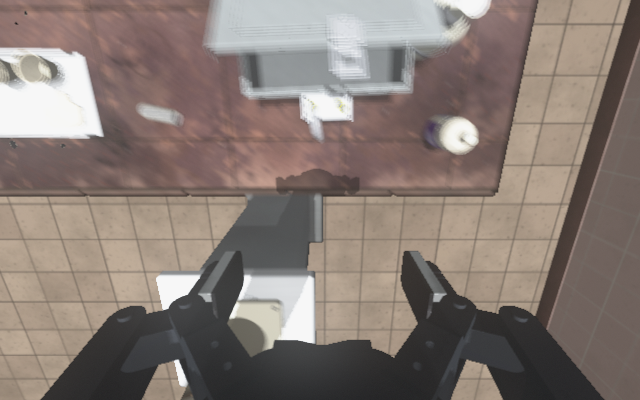

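```bash
python3 - <<'E'
from h import *
import workcell; print([x for x in dir(workcell) if x[0]!='_'], getattr(workcell,'tip_reach',None))
p,d,i=shot('wrist','w2.png')
o=get_obs();print(o['eef_pos'].round(4))
v,u=np.mgrid[0:400,0:640]
K=np.array(i['mtx']);T=np.linalg.inv(i['world_to_cam'])
P=np.stack([(u-K[0,2])/K[0,0]*d,(v-K[1,2])/K[1,1]*d,d,np.ones_like(d)],-1)@T.T
x,y,z=P[...,0],P[...,1],P[...,2]
m=(d>0)&(abs(z-.09)<.004)&(x>.4)&(x<.62)&(y<0)&(y>-.33)
mm=m.astype(np.uint8)*255
cv2.imwrite('pics/w2m.png',np.hstack([cv2.cvtColor(mm,cv2.COLOR_GRAY2BGR)[:200,150:500],p[:200,150:500,::-1]]))
print('z table',np.median(z[(x>.45)&(x<.47)&(y>0.0)&(y<.05)]))
for a in np.arange(-.30,-.07,.02):
    s=m&(abs(y-a)<.004); 
    if s.sum()>3: print(round(a,3),x[s].min().round(3),np.round(np.percentile(x[s],[10,50,90]),3),s.sum())
m2=(d>0)&(z>.105)&(z<.3)&(x>.40)&(x<.5)&(y<-.1)&(y>-.25)
print('shackle pts',m2.sum()); print(np.c_[x[m2],y[m2],z[m2]].round(3)[::max(1,m2.sum()//40)])
l=(d>0)&(z>.12)&(x>.5)&(x<.62)&(y<-.05)&(y>-.30)
A=np.c_[x[l],y[l],np.ones(l.sum())];c=np.linalg.lstsq(A,z[l],rcond=None)[0];r=abs(A@c-z[l])<.006
c=np.linalg.lstsq(A[r],z[l][r],rcond=None)[0];print('lid plane',c,np.arctan2(c[1],c[0]),np.arctan(np.hypot(*c[:2])),r.mean(), y[l][r].min(),y[l][r].max())
E
```

```text
['Unreachable', 'camera', 'camera_info', 'get_obs', 'job_done', 'search_frame', 'spot_point', 'tip_reach'] 0.014
[ 0.3947 -0.1773  0.3452]
z table -0.00015632707848950433
-0.28 0.492 [0.493 0.497 0.538] 53
-0.26 0.491 [0.492 0.496 0.499] 42
-0.24 0.49 [0.491 0.494 0.498] 40
-0.22 0.49 [0.49  0.493 0.497] 39
-0.2 0.458 [0.462 0.477 0.493] 181
-0.18 0.458 [0.462 0.477 0.492] 183
-0.16 0.457 [0.461 0.479 0.492] 158
-0.14 0.487 [0.489 0.491 0.495] 39
-0.12 0.486 [0.486 0.49  0.493] 43
-0.1 0.485 [0.486 0.49  0.492] 42
-0.08 0.485 [0.492 0.514 0.533] 227
shackle pts 334
[[ 0.5   -0.199  0.217]
 [ 0.499 -0.195  0.215]
 [ 0.499 -0.202  0.214]
 [ 0.499 -0.209  0.215]
 [ 0.499 -0.216  0.215]
 [ 0.499 -0.196  0.214]
 [ 0.499 -0.203  0.213]
 [ 0.499 -0.21   0.213]
 [ 0.498 -0.192  0.214]
 [ 0.475 -0.169  0.125]
 [ 0.474 -0.171  0.126]
 [ 0.473 -0.171  0.127]
 [ 0.472 -0.171  0.13 ]
 [ 0.471 -0.172  0.132]
 [ 0.469 -0.167  0.135]
 [ 0.467 -0.168  0.133]
 [ 0.466 -0.169  0.135]
 [ 0.465 -0.169  0.137]
 [ 0.464 -0.169  0.137]
 [ 0.463 -0.169  0.138]
 [ 0.462 -0.17   0.138]
 [ 0.461 -0.171  0.139]
 [ 0.46  -0.172  0.14 ]
 [ 0.458 -0.172  0.138]
 [ 0.457 -0.172  0.138]
 [ 0.456 -0.172  0.14 ]
 [ 0.455 -0.174  0.139]
 [ 0.454 -0.175  0.139]
 [ 0.453 -0.176  0.137]
 [ 0.452 -0.176  0.136]
 [ 0.449 -0.168  0.135]
 [ 0.448 -0.169  0.137]
 [ 0.447 -0.17   0.138]
 [ 0.446 -0.171  0.139]
 [ 0.445 -0.171  0.137]
 [ 0.444 -0.171  0.137]
 [ 0.442 -0.172  0.136]
 [ 0.441 -0.173  0.135]
 [ 0.44  -0.173  0.134]
 [ 0.438 -0.173  0.134]
 [ 0.437 -0.175  0.131]
 [ 0.435 -0.176  0.127]]
lid plane [-0.74970783 -0.03045234  0.58454883] -3.1009960333311133 0.6437097458370136 0.9940688982775431 -0.29230935960971716 -0.07484890088841745
```

View pics/w2m.png

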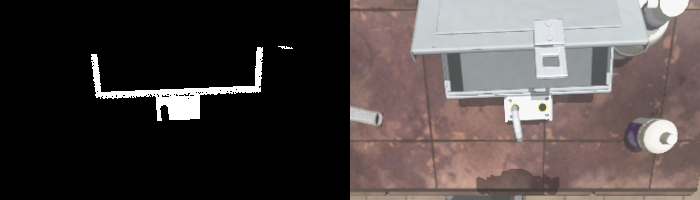

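Request:
arm_command --pt "2 -1.5 3" --pt "4 -3 6" --pt "6 -4.5 9.5" --pt "7.5 -5.2 12.5" --pt "8.5 -5.2 15.5" --turn '[0,0,0,0,0]' --hand '[1,1,1,1,1]'

```text
clock: 3.35
eef_pos: [0.481, -0.1244, 0.1887]
tool_rot: [1.0, -0.0, 0.0, -0.0]
ft_force: [0.8, 0.6, 0.5]
grip_width: 0.0259
```

Request:
arm_command --pt "0 0 0" --pt "2 0 -1" --pt "4 0 -2.3" --pt "6 0 -3.5" --pt "8 0 -4.5" --turn '[0,0,0,0,0]' --hand '[1,1,1,1,1]'

```text
clock: 3.77
eef_pos: [0.5608, -0.1261, 0.2381]
tool_rot: [1.0, -0.001, 0.001, 0.0]
ft_force: [0.3, -0.2, 0.7]
grip_width: -0.0004
```

Request:
arm_command --pt "2 0 -1" --pt "4.2 0 -1.5" --pt "6.4 0 -1.5" --pt "8.6 0 -1.4" --pt "10.7 0 -1.2" --turn '[0,0,0,0,0]' --hand '[1,1,1,1,1]'

```text
clock: 4.18
eef_pos: [0.668, -0.1264, 0.2499]
tool_rot: [1.0, -0.001, 0.001, 0.0]
ft_force: [0.7, -0.4, 0.9]
grip_width: -0.0002
```

```bash
python3 - <<'E'
from h import *
o=get_obs();print(o['eef_pos'].round(4),o['ft_force'])
p,d,i=shot('side','s1.png')
o=get_obs();print(o['eef_pos'].round(4),o['ft_force'],o['joint_pos'].round(2))
cv2.imwrite('pics/s1c.png',cv2.resize(p[80:360,180:440,::-1],None,fx=2,fy=2))
for n,k in(('lid_edge',1),('tray_grip',1),('tray_lip',1),('shackle_free_leg',1)): find('side',n,d,i,k)
E
```

```text
[ 0.668  -0.1264  0.2499] [ 0.65760182 -0.44722146  0.87111201]
[ 0.6708 -0.126   0.2472] [ 1.13004279  0.07964313 -1.46042118] [-0.19  0.63  0.6   1.54  0.    2.96]
side lid_edge 0.84 [149. 354.] [ 0.53  -0.182  0.189]
side tray_grip 0.91 [322. 298.] [0.487 0.38  0.058]
side tray_lip 0.92 [277. 324.] [0.492 0.196 0.003]
side shackle_free_leg 0.6 [173. 342.] [ 0.598 -0.279  0.011]
```

View pics/s1c.png

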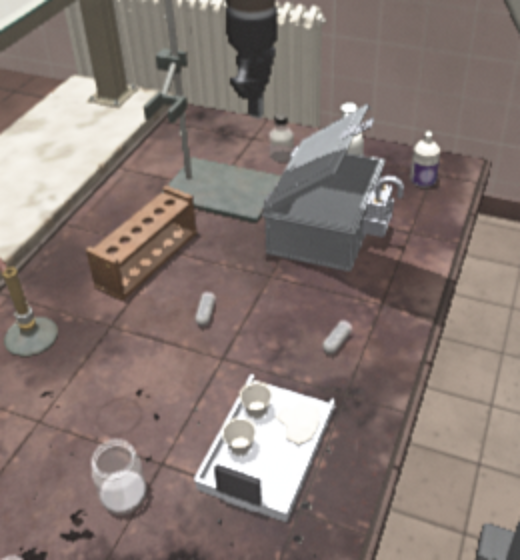

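Request:
arm_command --pt "-4 0 0" --pt "-8 0 0" --pt "-12 0 0" --pt "-16 0 0" --pt "-19.5 0 0" --turn '[0,0,0,0,0]' --hand '[1,1,1,1,1]'

```text
clock: 4.85
eef_pos: [0.4685, -0.1243, 0.248]
tool_rot: [1.0, -0.0, 0.0, 0.0]
ft_force: [-0.2, -0.6, 0.5]
grip_width: 0.0001
```

Request:
arm_command --pt "0 0 3.5" --pt "0 0 7" --pt "0 0 7" --pt "2 0 7" --pt "4 0 7" --turn '[0,0,0,0,0]' --hand '[1,1,1,1,1]'

```text
clock: 5.27
eef_pos: [0.5113, -0.1245, 0.1792]
tool_rot: [1.0, -0.0, -0.0, 0.0]
ft_force: [-13.8, 0.3, 16.3]
grip_width: 0.0
```

Request:
arm_command --pt "1 0 0" --pt "2 0 -0.3" --pt "3.2 0 -1.6" --pt "4.5 0 -2.8" --pt "6 0 -4" --turn '[0,0,0,0,0]' --hand '[1,1,1,1,1]'

```text
clock: 5.68
eef_pos: [0.5691, -0.1237, 0.2209]
tool_rot: [1.0, -0.0, -0.002, -0.001]
ft_force: [-1.6, 0.6, -2.6]
grip_width: -0.0001
```

Request:
arm_command --pt "2 0 -0.8" --pt "4 0 -1.4" --pt "6 0 -1.7" --pt "8 0 -1.7" --pt "10 0 -1.6" --turn '[0,0,0,0,0]' --hand '[1,1,1,1,1]'

```text
clock: 6.1
eef_pos: [0.6713, -0.1241, 0.2354]
tool_rot: [1.0, 0.0, -0.001, -0.0]
ft_force: [-3.6, 0.8, -0.4]
grip_width: -0.0004
```

```bash
python3 - <<'E'
from h import *
p,d,i=shot('side','s2.png')
o=get_obs();print(o['eef_pos'].round(4),o['ft_force'],o['joint_pos'].round(2))
cv2.imwrite('pics/s2c.png',cv2.resize(p[80:360,180:440,::-1],None,fx=2,fy=2))
for n,k in(('lid_edge',1),('tray_grip',1),('tray_lip',1),('shackle_free_leg',1)): find('side',n,d,i,k)
E
```

```text
[ 0.6748 -0.1239  0.2333] [ 2.34912482  0.28094194 -1.07907018] [-0.18  0.64  0.59  1.52  0.    2.96]
side lid_edge 0.57 [126. 307.] [ 0.66  -0.107  0.288]
side tray_grip 0.55 [320. 296.] [0.493 0.379 0.062]
side tray_lip 0.57 [273. 324.] [ 0.499  0.177 -0.002]
side shackle_free_leg 0.65 [174. 379.] [ 0.439 -0.171  0.122]
```

View pics/s2c.png

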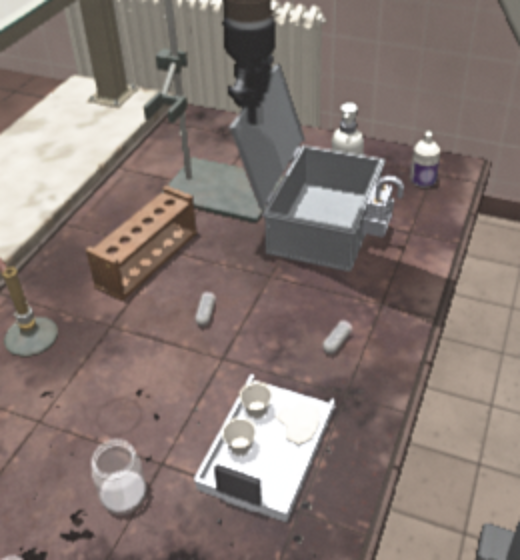

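Request:
arm_command --pt "-3 0 0" --pt "-6 -2 -1" --pt "-8 -5 -2" --pt "-10 -8 -3" --pt "-12 -10 -3" --turn '[0,0,0,0,0]' --hand '[1,1,1,0,0]'

```text
clock: 6.77
eef_pos: [0.551, -0.0226, 0.267]
tool_rot: [1.0, 0.0, 0.003, -0.0]
ft_force: [1.0, 0.1, 0.1]
grip_width: 0.0232
```

Request:
arm_command --pt "-1.4 -3.4 0" --pt "-2.8 -6.8 0" --pt "-4.2 -10.2 0" --pt "-5.6 -13.6 0" --pt "-7 -17 0" --turn '[-0.12,-0.24,-0.36,-0.48,-0.6]' --hand '[0,0,0,0,0]'

```text
clock: 7.18
eef_pos: [0.4803, 0.1467, 0.2649]
tool_rot: [0.954, 0.298, 0.001, 0.0]
ft_force: [0.5, -0.5, 0.2]
grip_width: 0.0829
```

Request:
arm_command --pt "1.8 -2.4 0" --pt "3.6 -4.8 0" --pt "5.5 -7.2 0" --pt "7.4 -9.5 0" --pt "9.2 -11.9 0" --turn '[-0.12,-0.24,-0.36,-0.48,-0.6]' --hand '[0,0,0,0,0]'

```text
clock: 7.6
eef_pos: [0.4901, 0.2968, 0.2651]
tool_rot: [0.824, 0.567, 0.001, 0.0]
ft_force: [1.1, -0.3, -0.5]
grip_width: 0.0854
```

Request:
arm_command --pt "1.5 -0.6 2" --pt "3 -1.2 4" --pt "4.5 -1.8 6" --pt "6 -2.4 8" --pt "7.5 -2.9 9" --turn '[-0.12,-0.24,-0.36,-0.4,-0.4]' --hand '[0,0,0,0,0]'

```text
clock: 8.02
eef_pos: [0.4892, 0.3758, 0.1722]
tool_rot: [0.696, 0.718, -0.001, -0.0]
ft_force: [-0.1, -0.3, 0.2]
grip_width: 0.0853
```

```bash
python3 - <<'E'
from h import *
p,d,i=shot('side');p,d,i=shot('wrist','w3.png')
o=get_obs();print(o['eef_pos'].round(4),o['tool_rot'].round(3),o['joint_pos'].round(2))
for n,k in(('tray_grip',1),('tray_lip',1),('tray',1),('crucible_a',2)): find('wrist',n,d,i,k)
v,u=np.mgrid[0:400,0:640]
K=np.array(i['mtx']);T=np.linalg.inv(i['world_to_cam'])
P=np.stack([(u-K[0,2])/K[0,0]*d,(v-K[1,2])/K[1,1]*d,d,np.ones_like(d)],-1)@T.T
m=(d>0)&(P[...,2]>.066)&(P[...,2]<.078)&(abs(P[...,0]-.489)<.08)&(abs(P[...,1]-.38)<.04)
q=P[m][:,:2]; print(m.sum(), cv2.minAreaRect(q.astype(np.float32)))
E
```

```text
[0.4891 0.377  0.1719] [ 0.696  0.718 -0.001 -0.   ] [0.66 0.51 0.21 1.27 0.   2.2 ]
wrist tray_grip 0.6 [202. 323.] [0.49  0.378 0.069]
wrist tray_lip 0.68 [318. 320.] [0.492 0.192 0.003]
wrist tray 0.93 [258. 320.] [0.489 0.281 0.004]
wrist crucible_a 0.94 [288. 347.] [0.522 0.256 0.026]
wrist crucible_a 0.87 [244. 347.] [0.518 0.318 0.034]
781 ((0.4904992878437042, 0.3739824891090393), (0.010600368492305279, 0.05962445214390755), 89.26436614990234)
```

View pics/w3.png

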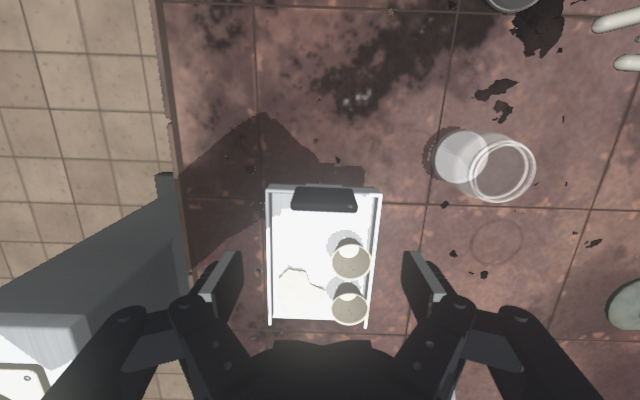

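Request:
arm_command --pt "-0.3 0.1 4" --pt "-0.3 0.1 8" --pt "-0.3 0.1 11" --pt "-0.3 0.1 12.2" --pt "-0.3 0.1 12.2" --turn '[0,0,0,0,0]' --hand '[0,0,0,0,0]'

```text
clock: 8.73
eef_pos: [0.4903, 0.3709, 0.0484]
tool_rot: [0.697, 0.717, -0.003, -0.0]
ft_force: [-0.5, 0.4, 0.1]
grip_width: 0.0851
```

Request:
arm_command --pt "0 0 0" --pt "0 0 0" --pt "0 0 0" --pt "0 0 0" --pt "0 0 0" --turn '[0,0,0,0,0]' --hand '[1,1,1,1,1]'

```text
clock: 9.15
eef_pos: [0.4938, 0.3747, 0.0544]
tool_rot: [0.697, 0.717, 0.003, 0.0]
ft_force: [0.0, 0.6, 7.3]
grip_width: 0.0585
```

Request:
arm_command --pt "0 0 0" --pt "0 0 -0.3" --pt "0 0 -0.6" --pt "0 0 -1" --pt "0 0 -1.5" --turn '[0,0,0,0,0]' --hand '[1,1,1,1,1]'

```text
clock: 9.57
eef_pos: [0.4915, 0.3733, 0.0658]
tool_rot: [0.696, 0.718, -0.001, -0.0]
ft_force: [-0.8, 0.3, -2.8]
grip_width: 0.0587
```

```bash
python3 - <<'E'
from h import *
o=get_obs();print(o['eef_pos'].round(4),o['ft_force'].round(1),o['ft_torque'].round(2),o['grip_width'])
p,d,i=shot('side','s3.png');cv2.imwrite('pics/s3c.png',cv2.resize(p[200:380,200:400,::-1],None,fx=3,fy=3))
K=np.array(i['mtx']);T=np.linalg.inv(i['world_to_cam'])
v,u=np.mgrid[0:400,0:640]
P=np.stack([(u-K[0,2])/K[0,0]*d,(v-K[1,2])/K[1,1]*d,d,np.ones_like(d)],-1)@T.T
for y in (.20,.22,.24,.26,.28,.30,.32,.34):
  s=(d>0)&(abs(P[...,1]-y)<.006)&(abs(P[...,0]-.475)<.012);print(y,np.median(P[s][:,2]).round(4))
E
```

```text
[0.4915 0.3733 0.0658] [-0.8  0.3 -2.8] [ 0.26 -0.03  0.04] 0.058673565904961325
0.2 0.0131
0.22 0.0179
0.24 0.0173
0.26 0.0139
0.28 nan
0.3 0.0134
0.32 0.5199
0.34 0.5181
  return _methods._mean(a, axis=axis, dtype=dtype,
  ret = ret.dtype.type(ret / rcount)
```

View pics/s3c.png

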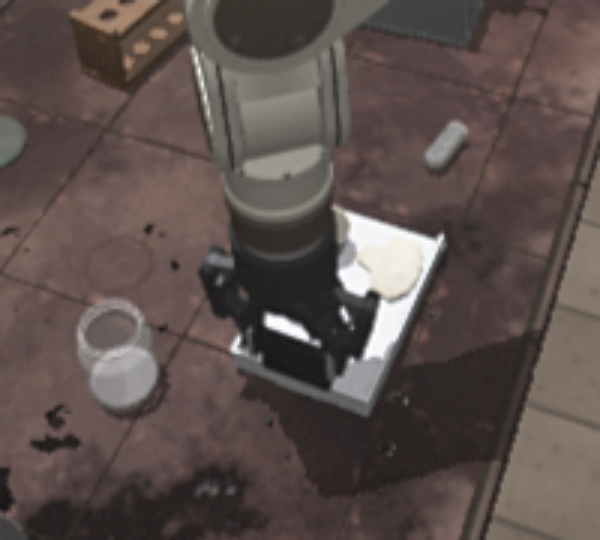

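```bash
cat >> h.py <<'E'
def cloud(d,i):
    v,u=np.mgrid[0:400,0:640]
    K=np.array(i['mtx']);T=np.linalg.inv(i['world_to_cam'])
    P=np.stack([(u-K[0,2])/K[0,0]*d,(v-K[1,2])/K[1,1]*d,d,np.ones_like(d)],-1)@T.T
    P[d<=0]=np.nan
    return P[...,:3]
E
python3 - <<'E'
from h import *
for c in('side','scene'):
    p,d,i=shot(c,c+'4.png');P=cloud(d,i)
    m=(abs(P[...,2]-.088)<.006)&(P[...,0]>.4)&(P[...,0]<.7)&(P[...,1]<0)&(P[...,1]>-.32)
    q=P[m];print(c,len(q))
    for a in np.arange(-.26,-.08,.04):
        s=q[abs(q[:,1]-a)<.012];print(' y',a.round(2),np.round(np.sort(s[:,0])[[0,2,-3,-1]],3) if len(s)>6 else len(s))
    for a in np.arange(.51,.65,.03):
        s=q[abs(q[:,0]-a)<.01];print(' x',a.round(2),np.round(np.sort(s[:,1])[[0,2,-3,-1]],3) if len(s)>6 else len(s))
    if c=='side': find(c,'box_mouth',d,i); cv2.imwrite('pics/s4c.png',cv2.resize(p[110:230,280:420,::-1],None,fx=5,fy=5))
    h=spot_point(c,'box_mouth')[:1]; print(c,[ (x['conf'],ray(i,x['location'],z=.09).round(3)) for x in h])
E
```

```text
side 228
 y -0.26 0
 y -0.22 5
 y -0.18 [0.457 0.457 0.492 0.494]
 y -0.14 [0.485 0.487 0.492 0.492]
 y -0.1 [0.484 0.485 0.49  0.491]
 x 0.51 [-0.082 -0.081 -0.075 -0.072]
 x 0.54 [-0.084 -0.08  -0.075 -0.072]
 x 0.57 0
 x 0.6 0
 x 0.63 0
side box_mouth 0.73 [171. 345.] [0.392 0.356 0.502]
side [(0.73, array([ 0.56 , -0.189,  0.09 ]))]
scene 639
 y -0.26 [0.491 0.491 0.499 0.501]
 y -0.22 [0.458 0.461 0.644 0.644]
 y -0.18 [0.456 0.457 0.64  0.641]
 y -0.14 [0.486 0.488 0.64  0.642]
 y -0.1 [0.486 0.487 0.642 0.644]
 x 0.51 [-0.296 -0.295 -0.082 -0.081]
 x 0.54 [-0.319 -0.316 -0.079 -0.079]
 x 0.57 [-0.292 -0.29  -0.081 -0.078]
 x 0.6 [-0.086 -0.083 -0.08  -0.076]
 x 0.63 [-0.29  -0.286 -0.078 -0.076]
scene []
```

View pics/s4c.png

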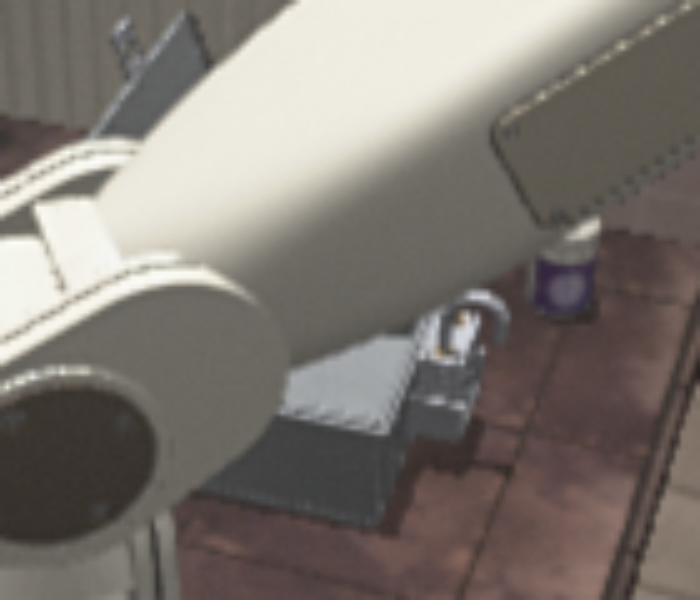

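Request:
arm_command --pt "0 0 -0.5" --pt "0 0 -1.5" --pt "0 0 -3" --pt "0 0 -4.7" --pt "0 0 -6.5" --turn '[0,0,0,0,0]' --hand '[1,1,1,1,1]'

```text
clock: 10.28
eef_pos: [0.4919, 0.3735, 0.1322]
tool_rot: [0.696, 0.718, -0.0, -0.0]
ft_force: [0.2, 0.5, -3.3]
grip_width: 0.0583
```

Request:
arm_command --pt "0 0 -1.5" --pt "0 0 -2.7" --pt "0 0 -3.5" --pt "0 0 -3.9" --pt "0 0 -3.9" --turn '[0,0,0,0,0]' --hand '[1,1,1,1,1]'

```text
clock: 10.7
eef_pos: [0.4925, 0.374, 0.1716]
tool_rot: [0.696, 0.718, 0.001, 0.0]
ft_force: [-0.0, -0.2, -3.4]
grip_width: 0.0587
```

Request:
arm_command --pt "-0.5 0.06 0" --pt "-1.6 0.2 0" --pt "-3.3 0.4 0" --pt "-5.6 0.66 0" --pt "-8.4 1.0 0" --turn '[0,0,0,0,0]' --hand '[1,1,1,1,1]'

```text
clock: 11.12
eef_pos: [0.5038, 0.2889, 0.1688]
tool_rot: [0.696, 0.718, -0.001, -0.0]
ft_force: [0.6, -0.2, -2.7]
grip_width: 0.0585
```

Request:
arm_command --pt "-3 0.36 0" --pt "-6 0.72 0" --pt "-9 1.07 0" --pt "-12 1.43 0" --pt "-15 1.79 0" --turn '[0,0,0,0,0]' --hand '[1,1,1,1,1]'

```text
clock: 11.53
eef_pos: [0.5259, 0.1379, 0.1691]
tool_rot: [0.697, 0.717, -0.001, -0.001]
ft_force: [-0.4, 0.3, -3.5]
grip_width: 0.0587
```

```bash
python3 - <<'E'
from h import *
o=get_obs();print(o['eef_pos'].round(4),o['tool_rot'].round(4),o['ft_force'].round(1),o['ft_torque'].round(2),o['grip_width'])
p,d,i=shot('scene','c5.png');cv2.imwrite('pics/c5c.png',cv2.resize(p[150:300,230:430,::-1],None,fx=3.5,fy=3.5))
o=get_obs();print(o['eef_pos'].round(4))
E
```

```text
[0.5259 0.1379 0.1691] [ 6.966e-01  7.174e-01 -1.200e-03 -5.000e-04] [-0.4  0.3 -3.5] [ 0.26 -0.05  0.  ] 0.058675513491528726
[0.5266 0.1323 0.1691]
```

View pics/c5c.png

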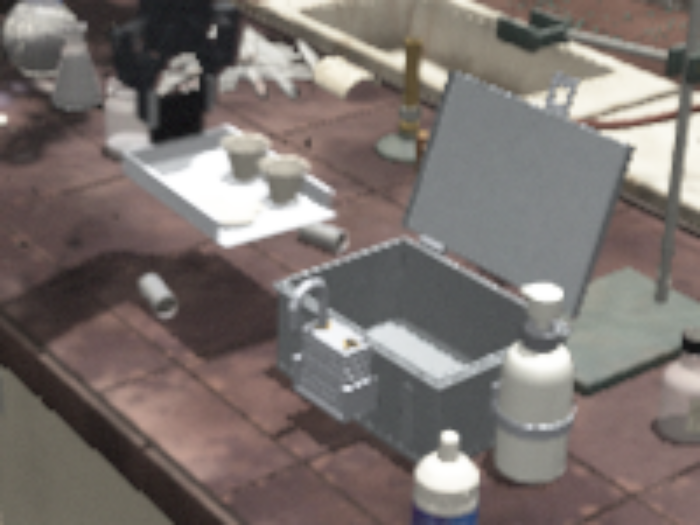

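Request:
arm_command --pt "-0.6 0.08 0" --pt "-1.8 0.23 0" --pt "-3.6 0.46 0" --pt "-6 0.76 0" --pt "-8.8 1.1 0" --turn '[0,0,0,0,0]' --hand '[1,1,1,1,1]'

```text
clock: 12.0
eef_pos: [0.5402, 0.0531, 0.1697]
tool_rot: [0.695, 0.719, -0.0, -0.0]
ft_force: [0.7, -1.0, -3.8]
grip_width: 0.0586
```

Request:
arm_command --pt "-2.8 0.35 0" --pt "-5.4 0.68 0" --pt "-7.7 0.96 0" --pt "-9.7 1.2 0" --pt "-11.3 1.4 0" --turn '[0,0,0,0,0]' --hand '[1,1,1,1,1]'

```text
clock: 12.42
eef_pos: [0.5576, -0.0611, 0.1696]
tool_rot: [0.696, 0.718, -0.001, -0.0]
ft_force: [-0.3, 0.0, -4.8]
grip_width: 0.0589
```

Request:
arm_command --pt "-1.1 0.1 0" --pt "-1.8 0.2 0" --pt "-2.1 0.2 0" --pt "-2.1 0.2 0" --pt "-2.1 0.2 0" --turn '[0,0,0,0,0]' --hand '[1,1,1,1,1]'

```text
clock: 12.83
eef_pos: [0.5604, -0.0798, 0.17]
tool_rot: [0.696, 0.718, 0.0, -0.0]
ft_force: [-0.0, -0.2, -3.6]
grip_width: 0.0586
```

```bash
python3 - <<'E'
from h import *
o=get_obs();print(o['eef_pos'].round(4),o['ft_force'].round(1))
p,d,i=shot('scene','c6.png');cv2.imwrite('pics/c6c.png',cv2.resize(p[180:300,280:430,::-1],None,fx=4.5,fy=4.5))
o=get_obs();print(o['eef_pos'].round(4))
P=cloud(d,i);q=P[(P[...,2]>.10)&(P[...,2]<.13)&(P[...,0]>.5)&(P[...,0]<.64)&(P[...,1]<-.2)&(P[...,1]>-.285)]
print(len(q),np.sort(q[:,1])[:8].round(3)); find('scene','tray_lip',d,i)
E
```

```text
[ 0.5604 -0.0798  0.17  ] [-0.  -0.2 -3.6]
[ 0.5604 -0.0796  0.1701]
389 [-0.266 -0.266 -0.265 -0.265 -0.264 -0.264 -0.264 -0.264]
scene tray_lip 0.88 [240. 364.] [ 0.555 -0.257  0.113]
```

View pics/c6c.png

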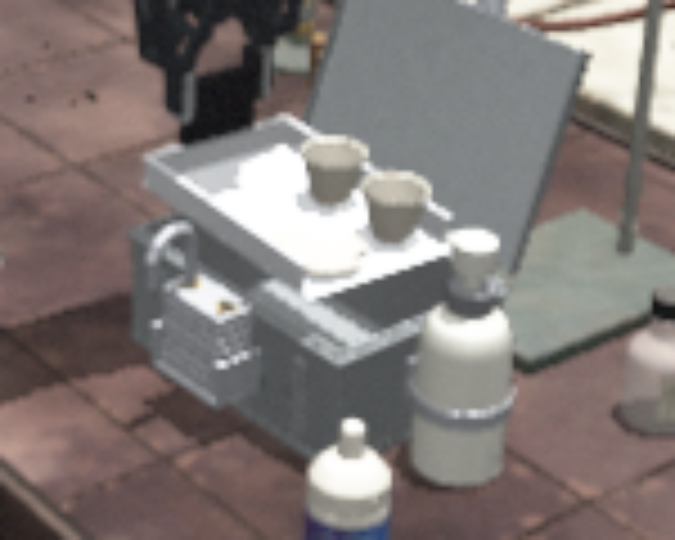

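Request:
arm_command --pt "-0.4 0.1 0" --pt "-0.8 0.2 0.5" --pt "-0.8 0.2 1.5" --pt "-0.8 0.2 2.5" --pt "-0.8 0.2 3.5" --turn '[0,0,0,0,0]' --hand '[1,1,1,1,1]'

```text
clock: 13.35
eef_pos: [0.5636, -0.0879, 0.1348]
tool_rot: [0.696, 0.718, 0.001, 0.0]
ft_force: [3.5, 4.9, 6.3]
grip_width: 0.0586
```

Request:
arm_command --pt "0 0 0.8" --pt "0 0 1.3" --pt "0 0 1.5" --pt "0 0 1.5" --pt "0 0 1.5" --turn '[0,0,0,0,0]' --hand '[1,1,1,1,1]'

```text
clock: 13.77
eef_pos: [0.564, -0.088, 0.1196]
tool_rot: [0.696, 0.718, 0.001, 0.0]
ft_force: [4.7, 1.1, -3.5]
grip_width: 0.0586
```

```bash
python3 - <<'E'
from h import *
p,d,i=shot('scene','c7.png')
o=get_obs();print(o['eef_pos'].round(4),o['ft_force'].round(1),o['ft_torque'].round(2))
P=cloud(d,i);q=P[(P[...,2]>.05)&(P[...,2]<.08)&(P[...,0]>.52)&(P[...,0]<.60)&(P[...,1]<-.2)&(P[...,1]>-.285)]
print(len(q),np.sort(q[:,1])[:8].round(3)); find('scene','tray_lip',d,i)
E
```

```text
[ 0.564  -0.0881  0.1197] [ 5.4  1.1 -2.3] [ 0.5  -1.27  0.88]
113 [-0.285 -0.285 -0.27  -0.27  -0.269 -0.267 -0.267 -0.266]
```

```bash
python3 - <<'E'
import cv2
p=cv2.imread('pics/c7.png');cv2.imwrite('pics/c7c.png',cv2.resize(p[180:300,280:430],None,fx=5,fy=5,interpolation=cv2.INTER_CUBIC))
E
```

```text
(no output)
```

View pics/c7c.png

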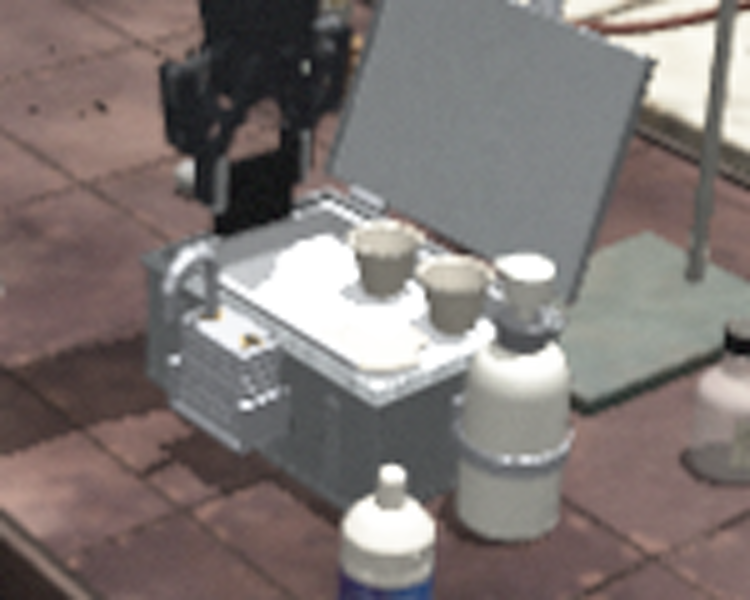

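Request:
arm_command --pt "0 0.2 0" --pt "0 0.4 0" --pt "0 0.4 0" --turn '[0,0,0]' --hand '[1,1,1]'

```text
clock: 14.12
eef_pos: [0.5657, -0.0884, 0.1191]
tool_rot: [0.697, 0.717, -0.001, -0.001]
ft_force: [1.4, 0.4, -2.7]
grip_width: 0.0585
```

Request:
arm_command --pt "-0.3 0 0" --pt "-0.5 0 0.5" --pt "-0.5 0 1" --pt "-0.5 0 1.5" --pt "-0.5 0 1.5" --turn '[0,0,0,0,0]' --hand '[1,1,1,1,1]'

```text
clock: 14.53
eef_pos: [0.5655, -0.0927, 0.1036]
tool_rot: [0.696, 0.718, -0.001, -0.002]
ft_force: [1.0, 2.5, -4.0]
grip_width: 0.0587
```

Request:
arm_command --pt "0 0 0.7" --pt "0 0 1.5" --pt "-0.4 0 1.5" --pt "-0.7 0 0.8" --pt "-1.1 0 0.1" --turn '[0,0,0,0,0]' --hand '[1,1,1,1,1]'

```text
clock: 14.95
eef_pos: [0.5653, -0.0963, 0.1039]
tool_rot: [0.694, 0.72, 0.005, -0.007]
ft_force: [-4.1, 27.1, 3.0]
grip_width: 0.0589
```

Request:
arm_command --pt "-0.3 0 -0.7" --pt "-0.6 0 -1.5" --pt "-1 0 -2.2" --pt "-1.4 0 -3" --pt "-1.4 0 -3" --turn '[0,0,0,0,0]' --hand '[1,1,1,1,1]'

```text
clock: 15.37
eef_pos: [0.568, -0.1167, 0.1355]
tool_rot: [0.696, 0.718, 0.002, -0.001]
ft_force: [-0.3, 7.4, -1.9]
grip_width: 0.0588
```

```bash
python3 - <<'E'
from h import *
p,d,i=shot('scene','c8.png');cv2.imwrite('pics/c8c.png',cv2.resize(p[180:300,280:430,::-1],None,fx=4.5,fy=4.5,interpolation=cv2.INTER_CUBIC))
o=get_obs();print(o['eef_pos'].round(4),o['ft_force'].round(1),o['ft_torque'].round(2))
P=cloud(d,i)
for y in np.arange(-.28,-.1,.02):
    s=P[(abs(P[...,1]-y)<.006)&(abs(P[...,0]-.53)<.012)];print(y.round(2),np.median(s[:,2]).round(3) if len(s) else None,end=' ')
E
```

```text
[ 0.5678 -0.1164  0.1348] [ 0.3  7.1 -1. ] [ 2.12 -0.11  0.45]
-0.28 0.063 -0.26 None -0.24 0.064 -0.22 0.071 -0.2 0.067 -0.18 0.073 -0.16 0.532 -0.14 0.379 -0.12 0.306
```

Request:
arm_command --pt "-0.5 0 -0.7" --pt "-0.9 0 -1.3" --pt "-1.9 0 -2.6" --pt "-3 0 -3.9" --pt "-4.3 0 -5" --turn '[0,0,0,0,0]' --hand '[1,1,1,1,1]'

```text
clock: 15.83
eef_pos: [0.5684, -0.16, 0.1843]
tool_rot: [0.696, 0.718, 0.001, -0.002]
ft_force: [-0.4, 6.6, -0.6]
grip_width: 0.0588
```

Request:
arm_command --pt "-1.3 0 -1" --pt "-2.7 0 -1.9" --pt "-4.2 0 -2.7" --pt "-5.5 0 -3.2" --pt "-5.5 0 -3.2" --turn '[0,0,0,0,0]' --hand '[1,1,1,1,1]'

```text
clock: 16.25
eef_pos: [0.5705, -0.2185, 0.2168]
tool_rot: [0.698, 0.717, -0.0, 0.001]
ft_force: [-0.4, 1.9, -2.6]
grip_width: 0.0583
```

```bash
python3 - <<'E'
from h import *
p,d,i=shot('scene','c9.png');cv2.imwrite('pics/c9c.png',cv2.resize(p[150:300,270:440,::-1],None,fx=4.5,fy=4,interpolation=cv2.INTER_CUBIC))
o=get_obs();print(o['eef_pos'].round(4),o['ft_force'].round(1),o['ft_torque'].round(2),o['grip_width'])
E
```

```text
[ 0.5703 -0.2172  0.216 ] [-0.5  2.9 -2.7] [ 0.83 -0.01  0.02] 0.058594972245892336
```

View pics/c9c.png

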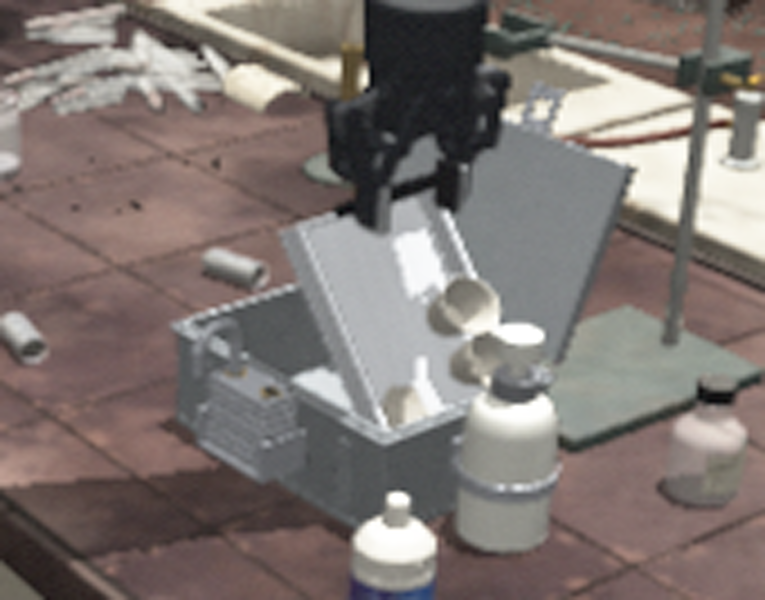

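Request:
arm_command --pt "1 0 -0.2" --pt "2.2 0 -0.5" --pt "3.5 0 -0.8" --pt "5 0 -1" --pt "6.5 0 -1" --turn '[0,0,0,0,0]' --hand '[1,1,1,1,1]'

```text
clock: 16.72
eef_pos: [0.5691, -0.1493, 0.2272]
tool_rot: [0.696, 0.718, 0.0, 0.001]
ft_force: [-0.2, -0.4, -2.4]
grip_width: 0.0586
```

Request:
arm_command --pt "0.5 0 0" --pt "0.5 0 0" --pt "0.5 0 0" --pt "0.5 0 -1" --pt "0.5 0 -2" --turn '[0,0,0,0,0]' --hand '[1,1,1,1,1]'

```text
clock: 17.13
eef_pos: [0.5681, -0.1468, 0.2462]
tool_rot: [0.697, 0.717, -0.001, -0.001]
ft_force: [0.2, 0.1, -2.3]
grip_width: 0.0589
```

```bash
python3 - <<'E'
from h import *
p,d,i=shot('scene','c10.png');cv2.imwrite('pics/c10c.png',cv2.resize(p[150:300,270:440,::-1],None,fx=4.5,fy=4,interpolation=cv2.INTER_CUBIC))
o=get_obs();print(o['eef_pos'].round(4),o['ft_force'].round(1),o['ft_torque'].round(2),o['grip_width'])
find('scene','crucible_a',d,i,4);find('scene','porcelain_piece',d,i,4)
E
```

```text
[ 0.5695 -0.1473  0.2494] [ 0.8 -0.4 -0.2] [-0.06 -0.11 -0.01] 0.05823421814353706
scene crucible_a 0.44 [262. 364.] [ 0.53  -0.291  0.067]
scene porcelain_piece 0.65 [240. 315.] [ 0.441 -0.178  0.115]
```

Request:
arm_command --pt "0 0 -2" --pt "0 0 -4.5" --pt "0 0 -7" --pt "1.5 0 -7.5" --pt "4 0 -7.5" --turn '[0,0,0,0,0]' --hand '[1,1,1,1,1]'

```text
clock: 17.7
eef_pos: [0.5685, -0.1082, 0.3234]
tool_rot: [0.698, 0.716, 0.001, 0.003]
ft_force: [0.6, -0.0, -2.1]
grip_width: 0.0584
```

Request:
arm_command --pt "3.5 -0.3 0" --pt "7.2 -0.8 0" --pt "11 -1.5 0" --pt "14.8 -2.2 0" --pt "18.6 -3 0" --turn '[0,0,0,0,0]' --hand '[1,1,1,1,1]'

```text
clock: 18.12
eef_pos: [0.5309, 0.0805, 0.3203]
tool_rot: [0.697, 0.717, -0.0, -0.0]
ft_force: [0.6, 0.3, -2.2]
grip_width: 0.0582
```

Request:
arm_command --pt "3.8 -0.7 0" --pt "7.6 -1.4 1" --pt "11.4 -2.1 2.5" --pt "15 -2.8 4.5" --pt "18 -3.4 6.5" --turn '[0,0,0,0,0]' --hand '[1,1,1,1,1]'

```text
clock: 18.53
eef_pos: [0.4912, 0.2604, 0.2553]
tool_rot: [0.696, 0.718, 0.001, -0.0]
ft_force: [1.3, -0.4, -2.6]
grip_width: 0.0588
```

Request:
arm_command --pt "0.8 0 2" --pt "1.2 0 2.5" --pt "1.2 0 2.5" --pt "1.2 0 2.5" --turn '[0,0,0,0]' --hand '[1,1,1,1]'

```text
clock: 18.87
eef_pos: [0.4921, 0.2691, 0.2313]
tool_rot: [0.697, 0.717, -0.0, 0.0]
ft_force: [-0.2, 0.4, -1.5]
grip_width: 0.0586
```

```bash
python3 - <<'E'
from h import *
p,d,i=shot('side','s11.png')
o=get_obs();print(o['eef_pos'].round(4),o['ft_force'].round(1),o['ft_torque'].round(2),o['grip_width'])
p2,d2,i2=shot('scene','c11.png')
cv2.imwrite('pics/m11.png',np.hstack([cv2.resize(p[120:380,200:400,::-1],(400,520)),cv2.resize(p2[150:300,220:370,::-1],(400,520))]))
find('side','tray_lip',d,i);find('scene','tray_lip',d2,i2);find('side','tray_grip',d,i)
find('side','vial_1',d,i,4);find('scene','vial_1',d2,i2,4)
P=cloud(d2,i2)
s=P[(abs(P[...,0]-.49)<.06)&(P[...,1]<.3)&(P[...,1]>.12)&(P[...,2]>.03)&(P[...,2]<.22)]
for z in np.arange(.04,.2,.02):
    a=s[abs(s[:,2]-z)<.005]; print(z.round(2),len(a),np.median(a[:,1]).round(3) if len(a) else '')
E
```

```text
[0.4927 0.2689 0.2322] [ 0.2 -0.3 -1.1] [-0.05 -0.03 -0.04] 0.058465361651508646
scene tray_lip 0.63 [201. 264.] [0.499 0.207 0.074]
side tray_grip 0.8 [244. 309.] [0.49  0.292 0.237]
side tray_grip 0.68 [185. 354.] [ 0.534 -0.227  0.008]
side vial_1 0.52 [251. 348.] [0.456 0.096 0.02 ]
side vial_1 0.5 [240. 283.] [0.656 0.116 0.017]
side vial_1 0.44 [262. 314.] [0.47  0.316 0.21 ]
scene vial_1 0.52 [237. 275.] [0.456 0.067 0.008]
scene vial_1 0.42 [218. 320.] [0.662 0.091 0.01 ]
0.04 0 
0.06 1 0.207
0.08 97 0.209
0.1 108 0.226
0.12 107 0.244
0.14 104 0.262
0.16 109 0.279
0.18 67 0.293
```

View pics/m11.png

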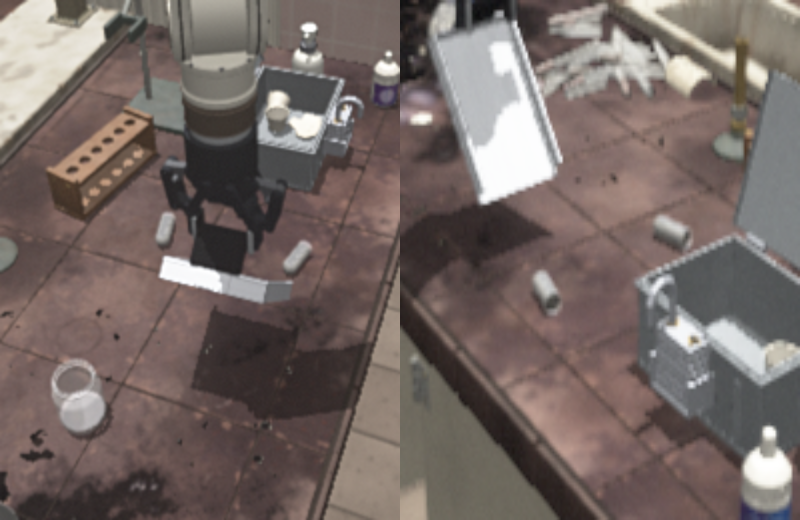

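Request:
arm_command --pt "0 0 2" --pt "0 0 4.5" --pt "0 0 6.2" --pt "0.8 0 6.8" --pt "1.7 0 7.3" --turn '[0,0,0,0,0]' --hand '[1,1,1,1,1]'

```text
clock: 19.63
eef_pos: [0.492, 0.2864, 0.159]
tool_rot: [0.697, 0.717, 0.001, 0.0]
ft_force: [-1.7, -0.9, 2.9]
grip_width: 0.0583
```

Request:
arm_command --pt "1.4 0 0.9" --pt "2.7 0 1.9" --pt "4 0 3.1" --pt "5.1 0 4.3" --pt "6.1 0 5.6" --turn '[0,0,0,0,0]' --hand '[1,1,1,1,1]'

```text
clock: 20.05
eef_pos: [0.4911, 0.3511, 0.1035]
tool_rot: [0.696, 0.718, 0.003, -0.0]
ft_force: [-0.1, 3.1, 4.7]
grip_width: 0.0585
```

Request:
arm_command --pt "0.9 0 1.4" --pt "1.6 0 2.8" --pt "2.4 0 4.2" --pt "2.8 0 5.3" --pt "2.8 0 5.4" --turn '[0,0,0,0,0]' --hand '[1,1,1,1,1]'

```text
clock: 20.47
eef_pos: [0.4896, 0.3767, 0.0523]
tool_rot: [0.696, 0.718, 0.002, 0.0]
ft_force: [-6.2, -4.9, 32.3]
grip_width: 0.0584
```

```bash
cat >> h.py <<'E'
def prof(cam='scene',xs=.49,ys=np.arange(.2,.36,.02)):
    p,d,i=shot(cam);P=cloud(d,i)
    for y in ys:
        s=P[(abs(P[...,1]-y)<.006)&(abs(P[...,0]-xs)<.03)&(P[...,2]<.15)];print(y.round(3),np.median(s[:,2]).round(4) if len(s) else None,end='; ')
    print()
E
python3 - <<'E'
from h import *
o=get_obs();print(o['eef_pos'].round(4),o['ft_force'].round(1),o['ft_torque'].round(2),o['grip_width'])
prof()
E
```

```text
[0.4896 0.3767 0.0523] [-6.2 -4.9 32.3] [-1.04  1.93  0.29] 0.058396504355872736
0.2 0.0065; 0.22 0.0084; 0.24 0.0075; 0.26 0.0063; 0.28 0.007; 0.3 0.0066; 0.32 0.0063; 0.34 0.0054;
```

Request:
arm_command --pt "0 0 -0.1" --pt "0 0 -0.1" --pt "0 0 -0.1" --pt "0 0 -2" --pt "0 0 -6" --turn '[0,0,0,0,0]' --hand '[0,0,0,0,0]'

```text
clock: 20.93
eef_pos: [0.4847, 0.3721, 0.101]
tool_rot: [0.697, 0.717, -0.008, -0.001]
ft_force: [0.1, -0.3, -0.3]
grip_width: 0.0854
```

Request:
arm_command --pt "0 0 -4" --pt "-1 0 -8" --pt "-4 -0.5 -10" --pt "-8 -1 -10" --pt "-11 -1.5 -10" --turn '[0,0,0,0,0]' --hand '[0,0,0,0,0]'

```text
clock: 21.35
eef_pos: [0.4775, 0.2637, 0.2089]
tool_rot: [0.696, 0.718, 0.001, 0.001]
ft_force: [-0.7, -1.1, -1.6]
grip_width: 0.0853
```

Request:
arm_command --pt "-4 -0.6 0" --pt "-8 -1.2 0" --pt "-12 -1.8 0" --pt "-15 -2.1 0" --pt "-18 -2.4 0" --turn '[0,0,0,0,0]' --hand '[0,0,0,0,0]'

```text
clock: 21.77
eef_pos: [0.4574, 0.0824, 0.2069]
tool_rot: [0.697, 0.717, -0.001, -0.001]
ft_force: [0.0, -0.1, -0.5]
grip_width: 0.0856
```

```bash
cat >> h.py <<'E'
def vials(cam='wrist'):
    p,d,i=shot(cam);P=cloud(d,i)
    o=get_obs();print(o['eef_pos'].round(4),o['tool_rot'].round(3))
    for h in spot_point(cam,'vial_1')[:5]:
        D=dep(d,h['location']);c=ray(i,h['location'],depth=D) if D else None
        if c is None or not -.01<c[2]<.04: print('skip',h);continue
        s=P[(np.hypot(P[...,0]-c[0],P[...,1]-c[1])<.05)&(P[...,2]>.008)&(P[...,2]<.03)]
        print(round(h['conf'],2),np.round(h['location']),c.round(3),len(s))
        if len(s)>15:
            r=cv2.minAreaRect(s[:,:2].astype(np.float32));
            e=np.linalg.svd(s[:,:2]-s[:,:2].mean(0),full_matrices=False)[2][0]; e*=np.sign(e[1])
            print('   rect',np.round(r[0],4),np.round(r[1],3),'axis yaw',np.arctan2(e[1],e[0]).round(3),'ztop',np.percentile(s[:,2],95).round(3))
E
python3 - <<'E'
from h import *
vials(); vials('side')
prof()
p,d,i=shot('side');find('side','tray_grip',d,i);find('side','tray_lip',d,i)
E
```

```text
[0.4568 0.0781 0.2069] [ 0.698  0.716 -0.003  0.   ]
0.83 [170. 494.] [0.659 0.096 0.017] 1077
   rect [0.6683 0.0945] [0.021 0.058] axis yaw 1.784 ztop 0.024
0.66 [177. 324.] [0.46  0.083 0.024] 898
   rect [0.4609 0.0802] [0.058 0.023] axis yaw 1.347 ztop 0.024
[0.4579 0.0825 0.2071] [ 0.698  0.716 -0.001 -0.001]
0.59 [237. 280.] [0.668 0.111 0.021] 114
   rect [0.6688 0.096 ] [0.023 0.058] axis yaw 1.782 ztop 0.025
0.52 [251. 351.] [0.449 0.087 0.016] 132
   rect [0.4583 0.0815] [0.059 0.022] axis yaw 1.335 ztop 0.025
0.2 0.0046; 0.22 0.0051; 0.24 0.0057; 0.26 0.0048; 0.28 0.0048; 0.3 0.0053; 0.32 0.0058; 0.34 0.006; 
side tray_grip 0.72 [327. 295.] [0.493 0.387 0.043]
```

Request:
arm_command --pt "-0.2 0.2 4" --pt "-0.2 0.2 8" --pt "-0.2 0.2 12" --pt "-0.2 0.2 15" --pt "-0.2 0.2 17.5" --turn '[0.12,0.24,0.26,0.26,0.26]' --hand '[0,0,0,0,0]'

```text
clock: 22.58
eef_pos: [0.4591, 0.0834, 0.0304]
tool_rot: [0.783, 0.622, -0.001, -0.001]
ft_force: [-0.3, -0.6, 0.1]
grip_width: 0.0854
```

Request:
arm_command --pt "0 0 1" --pt "0 0 1.5" --pt "0 0 1.5" --pt "0 0 1.5" --pt "0 0 1.5" --turn '[0,0,0,0,0]' --hand '[0,0,0,1,1]'

```text
clock: 23.0
eef_pos: [0.4619, 0.0831, 0.0192]
tool_rot: [0.783, 0.622, 0.001, 0.001]
ft_force: [-0.5, -0.6, -0.1]
grip_width: 0.0639
```

Request:
arm_command --pt "0 0 0" --pt "0 0 0" --pt "0 0 0" --pt "0 0 0" --pt "0 0 -1" --turn '[0,0,0,0,0]' --hand '[1,1,1,1,1]'

```text
clock: 23.42
eef_pos: [0.4597, 0.0823, 0.0275]
tool_rot: [0.784, 0.621, -0.001, -0.0]
ft_force: [0.4, -0.3, -0.4]
grip_width: 0.0214
```

Request:
arm_command --pt "0 0 -4" --pt "0 0 -8" --pt "0 0 -12" --pt "-2 1.6 -15" --pt "-5 4 -17" --turn '[0,0,0,0,0]' --hand '[1,1,1,1,1]'

```text
clock: 23.83
eef_pos: [0.4885, 0.0274, 0.2019]
tool_rot: [0.782, 0.623, 0.003, 0.001]
ft_force: [1.6, -0.2, 0.2]
grip_width: 0.0209
```

Request:
arm_command --pt "-3 2.4 0" --pt "-6 4.8 0" --pt "-9 7.1 0" --pt "-12 9.5 0" --pt "-14.3 11.3 0" --turn '[0,0,0,0,0]' --hand '[1,1,1,1,1]'

```text
clock: 24.25
eef_pos: [0.5658, -0.1419, 0.1976]
tool_rot: [0.784, 0.621, 0.0, 0.001]
ft_force: [0.8, -0.0, -0.3]
grip_width: 0.0219
```

Request:
arm_command --pt "0 0 0" --pt "0 0 3" --pt "0 0 6" --pt "0 0 8.5" --pt "0 0 9.2" --turn '[0,0,0,0,0]' --hand '[1,1,1,1,1]'

```text
clock: 24.67
eef_pos: [0.5615, -0.1379, 0.101]
tool_rot: [0.784, 0.621, -0.002, -0.003]
ft_force: [-1.4, -0.5, -1.0]
grip_width: 0.0211
```

Request:
arm_command --pt "0 0 0" --pt "0 0 0" --pt "0 0 0" --pt "0 0 0" --pt "0 0 -2" --turn '[0,0,0,0,0]' --hand '[1,0,0,0,0]'

```text
clock: 25.08
eef_pos: [0.5634, -0.1384, 0.1237]
tool_rot: [0.784, 0.621, -0.001, -0.002]
ft_force: [-0.2, 0.8, 0.1]
grip_width: 0.0687
```

Request:
arm_command --pt "0 0 -4" --pt "0 0 -8" --pt "3.8 -0.9 -8" --pt "7.6 -1.8 -8" --pt "11.4 -2.6 -8" --turn '[0,0,0,0,0]' --hand '[0,0,0,0,0]'

```text
clock: 25.5
eef_pos: [0.5668, -0.0215, 0.2086]
tool_rot: [0.784, 0.62, 0.002, 0.002]
ft_force: [-0.3, 0.7, -0.4]
grip_width: 0.0854
```

Request:
arm_command --pt "3.5 0 0" --pt "7 1 0" --pt "9.5 3.5 0" --pt "11.6 5.8 0" --pt "13.6 7.5 0" --turn '[-0.12,-0.24,-0.36,-0.44,-0.44]' --hand '[0,0,0,0,0]'

```text
clock: 25.92
eef_pos: [0.6717, 0.0951, 0.2075]
tool_rot: [0.627, 0.779, 0.001, 0.002]
ft_force: [-0.0, 0.1, 0.6]
grip_width: 0.0855
```

```bash
python3 - <<'E'
from h import *
vials()
p,d,i=shot('side');vials('side')
p,d,i=shot('scene');vials('scene')
E
```

```text
[0.6745 0.0981 0.2056] [0.628 0.779 0.003 0.001]
0.95 [178. 320.] [0.671 0.095 0.024] 903
   rect [0.6702 0.0945] [0.023 0.057] axis yaw 1.798 ztop 0.024
[0.6699 0.0938 0.2058] [0.629 0.778 0.    0.   ]
0.64 [238. 281.] [0.663 0.115 0.02 ] 116
   rect [0.6679 0.0968] [0.022 0.058] axis yaw 1.78 ztop 0.025
[0.6691 0.0924 0.2065] [0.629 0.777 0.    0.   ]
0.55 [218. 320.] [0.663 0.093 0.009] 78
   rect [0.67   0.0931] [0.03 0.06] axis yaw 1.904 ztop 0.026
```

```bash
python3 - <<'E'
from h import *
for c in('wrist','side'):
    p,d,i=shot(c);P=cloud(d,i)
    s=P[(P[...,0]>.58)&(P[...,0]<.78)&(P[...,1]>.02)&(P[...,1]<.16)&(P[...,2]>.03)&(P[...,2]<.12)];print(c,len(s))
    if len(s): print(s.min(0),s.max(0))
E
```

```text
wrist 0
side 0
```

Request:
arm_command --pt "0.2 0 4" --pt "0.2 0 8" --pt "0.2 0 12" --pt "0.2 0 14" --pt "0.2 0 14" --turn '[0,0,0,0,0]' --hand '[0,0,0,0,0]'

```text
clock: 26.83
eef_pos: [0.6642, 0.094, 0.059]
tool_rot: [0.629, 0.777, -0.004, -0.004]
ft_force: [-0.5, -0.8, -0.9]
grip_width: 0.0851
```

Request:
arm_command --pt "0 0 2.5" --pt "0 0 4.9" --pt "0 0 4.9" --pt "0 0 4.9" --pt "0 0 4.9" --turn '[0,0,0,0,0]' --hand '[0,0,0,1,1]'

```text
clock: 27.25
eef_pos: [0.6708, 0.0953, 0.0191]
tool_rot: [0.629, 0.777, 0.001, 0.001]
ft_force: [-1.0, 0.5, 0.5]
grip_width: 0.0638
```

Request:
arm_command --pt "0 0 0" --pt "0 0 0" --pt "0 0 0" --pt "0 0 0" --pt "0 0 -1" --turn '[0,0,0,0,0]' --hand '[1,1,1,1,1]'

```text
clock: 27.67
eef_pos: [0.6682, 0.0951, 0.0255]
tool_rot: [0.629, 0.777, -0.001, -0.001]
ft_force: [-1.5, 0.4, -1.2]
grip_width: 0.0217
```

Request:
arm_command --pt "0 0 -4" --pt "0 0 -8" --pt "0 0 -12" --pt "0.7 -3.3 -15" --pt "1.4 -6.5 -17" --turn '[0,0,0,0,0]' --hand '[1,1,1,1,1]'

```text
clock: 28.08
eef_pos: [0.605, 0.0955, 0.1998]
tool_rot: [0.629, 0.777, 0.002, 0.002]
ft_force: [-1.1, -0.5, -0.0]
grip_width: 0.0213
```

Request:
arm_command --pt "0 -3.3 0" --pt "-2.8 -4.1 0" --pt "-6.8 -5 0" --pt "-11 -6 0" --pt "-14.7 -6.8 0" --turn '[0,0,0,0,0]' --hand '[1,1,1,1,1]'

```text
clock: 28.5
eef_pos: [0.5664, -0.0638, 0.1975]
tool_rot: [0.629, 0.778, 0.0, 0.0]
ft_force: [0.9, 0.2, 0.2]
grip_width: 0.021
```

Request:
arm_command --pt "-4 -0.9 0" --pt "-8 -1.8 0" --pt "-8 -1.8 3" --pt "-8 -1.8 6" --pt "-8 -1.8 9" --turn '[0,0,0,0,0]' --hand '[1,1,1,1,1]'

```text
clock: 28.92
eef_pos: [0.5664, -0.1462, 0.1067]
tool_rot: [0.63, 0.777, 0.001, 0.001]
ft_force: [-0.6, 0.0, -0.5]
grip_width: 0.0211
```

```bash
python3 - <<'E'
from h import *
p,d,i=shot('wrist')
o=get_obs();print(o['eef_pos'].round(4),o['ft_force'].round(1),o['grip_width'])
E
```

```text
[ 0.562  -0.1444  0.0994] [-1.3  0.5 -5.1] 0.021268975892259012
```

Request:
arm_command --pt "0 0 0" --pt "0 0 0" --pt "0 0 0" --pt "0 0 -2" --pt "0 0 -5" --turn '[0,0,0,0,0]' --hand '[0,0,0,0,0]'

```text
clock: 29.38
eef_pos: [0.5652, -0.1439, 0.1563]
tool_rot: [0.629, 0.778, -0.001, -0.001]
ft_force: [1.3, 0.0, -0.2]
grip_width: 0.0802
```

Request:
arm_command --pt "0 0 -4" --pt "0 0 -8" --pt "0 0 -12" --pt "0 0 -15" --pt "0 0 -15" --turn '[0,0,0,0,0]' --hand '[0,0,0,1,1]'

```text
clock: 29.8
eef_pos: [0.5694, -0.145, 0.3178]
tool_rot: [0.629, 0.778, 0.004, 0.009]
ft_force: [0.5, 0.3, 2.1]
grip_width: 0.0639
```

```bash
python3 - <<'E'
from h import *
get_obs()
p,d,i=shot('wrist','w12.png');P=cloud(d,i)
o=get_obs();print(o['eef_pos'].round(4),o['tool_rot'].round(3))
for n in('crucible_a','vial_1','porcelain_piece','spray_head_top','shackle_top','shackle_free_leg','lid_edge'): find('wrist',n,d,i,4)
s=P[(P[...,0]>.5)&(P[...,0]<.63)&(P[...,1]>-.275)&(P[...,1]<-.09)];print('max z in box',np.nanmax(s[:,2]))
l=P[(P[...,0]>.63)&(P[...,1]>-.27)&(P[...,1]<-.09)&(P[...,2]>.11)];print('lid',len(l),l.min(0),l.max(0)) if len(l) else 0
p,d,i=shot('side','s12.png');find('side','vial_1',d,i,4);find('side','spray_head_top',d,i)
p2,d2,i2=shot('scene','c12.png');find('scene','vial_1',d2,i2,4);find('scene','spray_head_top',d2,i2)
for c,D,I in(('side',d,i),('scene',d2,i2)):
    Q=cloud(D,I);s=Q[(abs(Q[...,0]-.57)<.03)&(abs(Q[...,1]+.322)<.03)&(Q[...,2]>.157)&(Q[...,2]<.166)];print(c,len(s),s.min(0).round(3),s.max(0).round(3)) if len(s) else 0
cv2.imwrite('pics/m12.png',np.hstack([cv2.imread('pics/w12.png'),])) 
E
```

```text
[ 0.5686 -0.1448  0.3141] [0.629 0.778 0.003 0.007]
wrist crucible_a 0.84 [218. 328.] [ 0.604 -0.235  0.034]
wrist crucible_a 0.82 [201. 323.] [ 0.592 -0.218  0.01 ]
wrist vial_1 0.62 [155. 317.] [ 0.566 -0.14   0.028]
wrist vial_1 0.44 [204. 297.] [ 0.551 -0.231  0.009]
wrist porcelain_piece 0.81 [202. 296.] [ 0.548 -0.228  0.009]
wrist spray_head_top 0.69 [317. 291.] [ 0.571 -0.327  0.161]
wrist shackle_top 0.97 [178. 218.] [ 0.456 -0.17   0.139]
wrist shackle_top 0.18 [179. 310.] [ 0.563 -0.185  0.006]
wrist shackle_free_leg 0.71 [171. 206.] [ 0.395 -0.208  0.001]
wrist lid_edge 0.93 [272. 458.] [ 0.7   -0.178  0.24 ]
max z in box 0.4031071723853524
lid 18238 [ 0.63000604 -0.26999066  0.11005413] [ 0.87682574 -0.09000493  0.39786322]
side vial_1 0.41 [197. 341.] [ 0.535 -0.078  0.068]
side spray_head_top 0.45 [132. 353.] [ 0.577 -0.331  0.163]
scene vial_1 0.36 [255. 342.] [ 0.496 -0.235  0.072]
scene spray_head_top 0.68 [234. 384.] [ 0.566 -0.324  0.161]
scene spray_head_top 0.61 [242. 312.] [ 0.488 -0.099  0.054]
side 31 [ 0.557 -0.337  0.158] [ 0.582 -0.308  0.166]
scene 56 [ 0.557 -0.34   0.158] [ 0.586 -0.303  0.165]
```

View pics/w12.png

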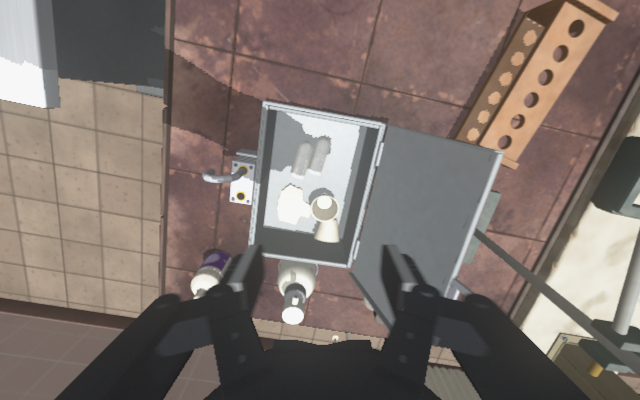

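Request:
arm_command --pt "-3.8 -0.8 0" --pt "-7.6 -1.5 0" --pt "-11.4 -2.3 2" --pt "-14.8 -3 4.5" --pt "-17.5 -3.5 7" --turn '[0,0,0,0,0]' --hand '[1,1,1,1,1]'

```text
clock: 30.92
eef_pos: [0.5688, -0.3257, 0.2369]
tool_rot: [0.629, 0.777, 0.0, 0.002]
ft_force: [0.8, -0.7, -0.3]
grip_width: 0.0001
```

Request:
arm_command --pt "0 0 2" --pt "0 0 4" --pt "0 0 4.4" --pt "0 0 4.4" --pt "0 0 4.4" --turn '[0,0,0,0,0]' --hand '[1,1,1,1,1]'

```text
clock: 31.33
eef_pos: [0.5687, -0.3229, 0.1932]
tool_rot: [0.629, 0.777, 0.0, 0.0]
ft_force: [0.3, 0.8, 0.3]
grip_width: 0.0003
```

Request:
arm_command --pt "0.0 0.2 1" --pt "0 0.2 1.7" --pt "0 0.2 2.2" --pt "0 0.2 2.6" --pt "0 0.2 2.6" --turn '[0,0,0,0,0]' --hand '[1,1,1,1,1]'

```text
clock: 31.75
eef_pos: [0.5716, -0.3225, 0.1687]
tool_rot: [0.629, 0.778, 0.001, 0.002]
ft_force: [1.0, 1.9, 6.1]
grip_width: 0.0001
```

Request:
arm_command --pt "0 0 0.2" --pt "0 0 0.4" --pt "0 0 0.4" --turn '[0,0,0]' --hand '[1,1,1]'

```text
clock: 32.0
eef_pos: [0.5717, -0.3226, 0.1684]
tool_rot: [0.629, 0.778, 0.001, 0.004]
ft_force: [-3.9, 4.1, 22.3]
grip_width: -0.0002
```

Request:
arm_command --pt "0 0 -2" --pt "0 0 -6" --pt "0 0 -10" --pt "0 0 -14" --pt "0 0 -17" --turn '[0,0,0,0,0]' --hand '[1,1,1,1,1]'

```text
clock: 32.42
eef_pos: [0.5702, -0.3224, 0.3361]
tool_rot: [0.629, 0.777, 0.0, 0.002]
ft_force: [0.1, -1.1, 0.8]
grip_width: -0.0003
```

Request:
arm_command --pt "3.7 1.7 0" --pt "7.4 3.5 0" --pt "11.1 5.3 0" --pt "14.9 7.1 0" --pt "18.8 8.9 0" --turn '[0.1,0.17,0.17,0.17,0.17]' --hand '[0,0,0,0,0]'

```text
clock: 32.83
eef_pos: [0.6177, -0.1201, 0.3321]
tool_rot: [0.693, 0.721, -0.0, -0.0]
ft_force: [0.9, 0.2, -0.4]
grip_width: 0.0606
```

Request:
arm_command --pt "-0.1 3 0" --pt "-0.2 5.5 0" --pt "-0.2 5.5 0" --pt "-0.2 5.5 0" --pt "-0.2 5.5 0" --turn '[0,0,0,0,0]' --hand '[0,0,0,0,0]'

```text
clock: 33.25
eef_pos: [0.6724, -0.1217, 0.3317]
tool_rot: [0.693, 0.721, -0.001, -0.001]
ft_force: [-1.1, 0.1, 0.3]
grip_width: 0.0857
```

```bash
python3 - <<'E'
from h import *
p,d,i=shot('wrist','w13.png');P=cloud(d,i)
o=get_obs();print(o['eef_pos'].round(4),o['tool_rot'].round(3),o['joint_pos'].round(2))
find('wrist','lid_edge',d,i);find('wrist','shackle_top',d,i);
for y in(-.22,-.2,-.18,-.16,-.14,-.12):
    s=P[(abs(P[...,1]-y)<.004)&(P[...,2]>.15)&(P[...,2]<.29)&(P[...,0]>.63)&(P[...,0]<.74)]
    if len(s): k=np.argsort(s[:,2])[-4:];print(y,s[k].round(3)[:,[0,2]].tolist())
p,d,i=shot('side');find('side','spray_head_top',d,i);find('side','vial_1',d,i,3)
E
```

```text
[ 0.6721 -0.122   0.3328] [ 0.693  0.721 -0.     0.   ] [-0.18  0.66  0.88  1.79 -0.    1.35]
wrist lid_edge 0.71 [264. 348.] [ 0.699 -0.178  0.241]
wrist shackle_top 0.88 [208. 147.] [ 0.457 -0.172  0.139]
-0.22 [[0.698, 0.242], [0.698, 0.242], [0.699, 0.242], [0.697, 0.242]]
-0.2 [[0.708, 0.274], [0.708, 0.274], [0.708, 0.274], [0.707, 0.275]]
-0.18 [[0.709, 0.273], [0.708, 0.273], [0.707, 0.273], [0.71, 0.274]]
-0.16 [[0.696, 0.242], [0.695, 0.243], [0.695, 0.243], [0.696, 0.243]]
-0.14 [[0.695, 0.242], [0.696, 0.242], [0.694, 0.243], [0.694, 0.243]]
-0.12 [[0.695, 0.242], [0.695, 0.242], [0.694, 0.242], [0.694, 0.242]]
side spray_head_top 0.57 [134. 353.] [ 0.575 -0.319  0.16 ]
side vial_1 0.56 [194. 341.] [ 0.537 -0.077  0.082]
```

Request:
arm_command --pt "0 0 3" --pt "0 0 6" --pt "0 0 9" --pt "0 0 10.8" --pt "0 0 10.8" --turn '[0,0,0,0,0]' --hand '[0,0,0,0,0]'

```text
clock: 33.97
eef_pos: [0.6697, -0.1214, 0.2192]
tool_rot: [0.693, 0.721, -0.003, -0.004]
ft_force: [-0.2, 0.4, -0.9]
grip_width: 0.0854
```

Request:
arm_command --pt "0 -1.2 0" --pt "0 -2.8 0" --pt "0 -4.4 -0.3" --pt "0 -6 -0.5" --pt "0 -7.6 -0.6" --turn '[0,0,0,0,0]' --hand '[0,0,0,0,0]'

```text
clock: 34.38
eef_pos: [0.5979, -0.1247, 0.233]
tool_rot: [0.693, 0.721, 0.002, 0.002]
ft_force: [3.3, -0.2, -3.2]
grip_width: 0.0856
```

Request:
arm_command --pt "0 -1.4 0" --pt "0 -2.8 0" --pt "0 -4.2 0" --pt "0 -5 0" --pt "0 -5 0" --turn '[0,0,0,0,0]' --hand '[0,0,0,0,0]'

```text
clock: 34.8
eef_pos: [0.5465, -0.127, 0.2327]
tool_rot: [0.693, 0.721, 0.001, 0.001]
ft_force: [0.4, -0.1, 0.9]
grip_width: 0.085
```

```bash
python3 - <<'E'
from h import *
p,d,i=shot('wrist','w14.png')
o=get_obs();print(o['eef_pos'].round(4),o['tool_rot'].round(3),o['ft_force'].round(1))
find('wrist','lid_edge',d,i)
p,d,i=shot('scene','c14.png');find('scene','lid_edge',d,i)
p,d,i=shot('side','s14.png');find('side','lid_edge',d,i)
P=cloud(d,i)
for y in(-.26,-.24,-.1):
    s=P[(abs(P[...,1]-y)<.008)&(P[...,2]>.11)&(P[...,2]<.27)&(P[...,0]>.5)&(P[...,0]<.7)]
    if len(s): k=np.argsort(s[:,2]);print(y,s[k[::max(1,len(k)//6)]].round(3)[:,[0,2]].tolist())
E
```

```text
[ 0.547  -0.127   0.2323] [0.693 0.721 0.001 0.001] [0.7 0.7 0.3]
wrist lid_edge 0.66 [355. 386.] [ 0.566 -0.117  0.297]
scene lid_edge 0.97 [190. 356.] [ 0.586 -0.176  0.234]
side lid_edge 0.84 [135. 334.] [ 0.984 -1.296 -0.465]
side lid_edge 0.31 [192. 343.] [ 0.555 -0.159  0.023]
-0.26 [[0.634, 0.118]]
-0.24 [[0.62, 0.15], [0.616, 0.159], [0.611, 0.171], [0.608, 0.179], [0.605, 0.187], [0.6, 0.197], [0.597, 0.206], [0.592, 0.216]]
-0.1 [[0.592, 0.223], [0.583, 0.225], [0.58, 0.234], [0.58, 0.235], [0.58, 0.238], [0.583, 0.239], [0.584, 0.239], [0.58, 0.24]]
```

Request:
arm_command --pt "0 0 -4" --pt "0 0 -8" --pt "0 3 -8" --pt "0 6.5 -8" --pt "0 9.8 -8" --turn '[0,0,0,0,0]' --hand '[0,0,1,1,1]'

```text
clock: 35.52
eef_pos: [0.6465, -0.1228, 0.312]
tool_rot: [0.693, 0.721, 0.001, 0.001]
ft_force: [1.0, -1.1, 0.3]
grip_width: 0.0514
```

Request:
arm_command --pt "0 0 0" --pt "0 0 3" --pt "0 0 6.5" --pt "0 0 10" --pt "0 0 10" --turn '[0,0,0,0,0]' --hand '[1,1,1,1,1]'

```text
clock: 35.93
eef_pos: [0.6392, -0.1215, 0.2]
tool_rot: [0.693, 0.721, -0.005, -0.008]
ft_force: [-1.7, 0.5, -2.2]
grip_width: 0.0001
```

Request:
arm_command --pt "0 -2 0" --pt "0 -3.6 0" --pt "0 -5 0.7" --pt "0 -6.2 1.6" --pt "0 -7.3 2.6" --turn '[0,0,0,0,0]' --hand '[1,1,1,1,1]'

```text
clock: 36.35
eef_pos: [0.5737, -0.1259, 0.1881]
tool_rot: [0.693, 0.721, 0.002, 0.003]
ft_force: [0.3, 0.1, 4.0]
grip_width: -0.0004
```

Request:
arm_command --pt "0 -0.6 1.2" --pt "0 -1.2 2.4" --pt "0 -1.8 3.8" --pt "0 -2.2 5" --pt "0 -2.6 6.2" --turn '[0,0,0,0,0]' --hand '[1,1,1,1,1]'

```text
clock: 36.77
eef_pos: [0.5477, -0.1272, 0.1248]
tool_rot: [0.693, 0.721, 0.001, 0.002]
ft_force: [3.0, 0.1, 1.8]
grip_width: -0.0002
```

```bash
python3 - <<'E'
from h import *
p,d,i=shot('scene','c15.png')
o=get_obs();print(o['eef_pos'].round(4),o['tool_rot'].round(3),o['ft_force'].round(1))
find('scene','lid_edge',d,i);find('scene','shackle_top',d,i);find('scene','shackle_free_leg',d,i)
P=cloud(d,i)
for y in(-.26,-.22,-.2,-.1):
    s=P[(abs(P[...,1]-y)<.008)&(P[...,2]>.05)&(P[...,2]<.27)&(P[...,0]>.46)&(P[...,0]<.7)]
    if len(s): k=np.argsort(s[:,0]);print(y,s[k[::max(1,len(k)//6)]].round(3)[:,[0,2]].tolist())
E
```

```text
[ 0.5455 -0.1269  0.1221] [ 0.693  0.721 -0.    -0.   ] [-1.3  0.2 -0.7]
scene lid_edge 0.72 [234. 332.] [ 0.497 -0.184  0.119]
scene lid_edge 0.18 [231. 322.] [ 0.468 -0.172  0.134]
scene shackle_top 0.48 [194. 267.] [0.617 0.386 0.008]
scene shackle_top 0.45 [230. 316.] [ 0.511 -0.085  0.085]
scene shackle_free_leg 0.51 [241. 315.] [ 0.44  -0.179  0.112]
-0.26 [[0.489, 0.088], [0.494, 0.09], [0.497, 0.091], [0.514, 0.117], [0.547, 0.114], [0.58, 0.11], [0.615, 0.102]]
-0.22 [[0.46, 0.069], [0.47, 0.062], [0.482, 0.065], [0.492, 0.12], [0.503, 0.12], [0.561, 0.112], [0.638, 0.102]]
-0.2 [[0.46, 0.07], [0.465, 0.092], [0.485, 0.115], [0.497, 0.124], [0.543, 0.115], [0.588, 0.108], [0.637, 0.1]]
-0.1 [[0.485, 0.086], [0.489, 0.119], [0.494, 0.121], [0.514, 0.119], [0.536, 0.113], [0.613, 0.103]]
```

Request:
arm_command --pt "0 0 0.5" --pt "0 0 0.9" --pt "0 0 1.2" --pt "0 0 1.5" --pt "0 0 1.5" --turn '[0,0,0,0,0]' --hand '[1,1,1,1,1]'

```text
clock: 37.38
eef_pos: [0.5471, -0.127, 0.1099]
tool_rot: [0.693, 0.721, 0.001, 0.002]
ft_force: [-3.7, 0.2, 13.9]
grip_width: 0.0002
```

Request:
arm_command --pt "0 0 0.2" --pt "0 0 0.3" --pt "0 0 0.3" --turn '[0,0,0]' --hand '[1,1,1]'

```text
clock: 37.63
eef_pos: [0.5471, -0.127, 0.1097]
tool_rot: [0.693, 0.721, 0.001, 0.002]
ft_force: [-8.9, 1.2, 28.6]
grip_width: 0.0002
```

```bash
python3 - <<'E'
from h import *
p,d,i=shot('scene','c16.png')
o=get_obs();print(o['eef_pos'].round(4),o['ft_force'].round(1))
P=cloud(d,i)
for y in(-.26,-.22,-.2,-.1):
    s=P[(abs(P[...,1]-y)<.008)&(P[...,2]>.05)&(P[...,2]<.27)&(P[...,0]>.46)&(P[...,0]<.7)]
    if len(s): k=np.argsort(s[:,0]);print(y,s[k[::max(1,len(k)//6)]].round(3)[:,[0,2]].tolist())
E
```

```text
[ 0.5471 -0.127   0.1097] [-9.2  1.5 28. ]
-0.26 [[0.489, 0.09], [0.494, 0.07], [0.499, 0.072], [0.527, 0.1], [0.558, 0.101], [0.588, 0.098], [0.621, 0.099]]
-0.22 [[0.46, 0.089], [0.472, 0.094], [0.485, 0.094], [0.494, 0.084], [0.525, 0.098], [0.585, 0.098]]
-0.2 [[0.46, 0.063], [0.474, 0.097], [0.496, 0.098], [0.531, 0.101], [0.562, 0.1], [0.599, 0.097], [0.64, 0.099]]
-0.1 [[0.484, 0.099], [0.491, 0.063], [0.505, 0.101], [0.524, 0.268], [0.548, 0.098], [0.618, 0.1], [0.64, 0.098]]
```

Request:
arm_command --pt "0 0 -3" --pt "0 0 -7" --pt "-0.3 -4 -7" --pt "-0.6 -8 -7" --pt "-0.8 -11.5 -7" --turn '[0,0,0,0,0]' --hand '[1,1,1,1,1]'

```text
clock: 38.1
eef_pos: [0.4302, -0.1393, 0.1748]
tool_rot: [0.693, 0.721, 0.0, 0.0]
ft_force: [0.8, -0.6, -0.0]
grip_width: 0.0003
```

Request:
arm_command --pt "0 0 0" --pt "0 0 0" --pt "0 0 0" --turn '[0,0,0]' --hand '[1,1,1]'

```text
clock: 38.35
eef_pos: [0.4321, -0.1394, 0.1747]
tool_rot: [0.693, 0.721, 0.0, 0.001]
ft_force: [0.5, 0.4, -0.0]
grip_width: -0.0001
```

```bash
python3 - <<'E'
from h import *
p,d,i=shot('side');o=get_obs();print(o['eef_pos'].round(4),o['ft_force'].round(1))
find('side','shackle_top',d,i);find('side','shackle_free_leg',d,i)
P=cloud(d,i);s=P[(P[...,0]>.40)&(P[...,0]<.50)&(P[...,1]>-.23)&(P[...,1]<-.15)&(P[...,2]>.125)&(P[...,2]<.145)];print(len(s));print(s[::max(1,len(s)//12)].round(3).tolist())
p,d,i=shot('wrist');P=cloud(d,i);s=P[(P[...,0]>.38)&(P[...,0]<.50)&(P[...,1]>-.19)&(P[...,1]<-.08)&(P[...,2]>.155)&(P[...,2]<.19)]
if len(s): print('finger pts',len(s),s.min(0).round(3),s.max(0).round(3))
E
```

```text
[ 0.4327 -0.1395  0.1747] [-0.3 -0.2 -0.1]
side shackle_top 0.64 [169. 373.] [ 0.485 -0.287  0.054]
side shackle_free_leg 0.63 [172. 378.] [ 0.441 -0.17   0.129]
31
[[0.466, -0.169, 0.136], [0.459, -0.167, 0.139], [0.452, -0.168, 0.14], [0.447, -0.172, 0.138], [0.465, -0.168, 0.133], [0.458, -0.165, 0.136], [0.452, -0.167, 0.137], [0.446, -0.169, 0.137], [0.468, -0.165, 0.13], [0.461, -0.164, 0.132], [0.445, -0.166, 0.135], [0.47, -0.163, 0.127], [0.464, -0.164, 0.128], [0.438, -0.167, 0.132], [0.438, -0.168, 0.127], [0.432, -0.172, 0.126]]
finger pts 1256 [ 0.419 -0.135  0.163] [ 0.446 -0.128  0.19 ]
```

Request:
arm_command --pt "0 0 2.5" --pt "0 0 4.9" --pt "-0.7 0 4.9" --pt "-1.4 0 4.9" --pt "-1.9 0 4.9" --turn '[0,0,0,0,0]' --hand '[1,1,1,1,1]'

```text
clock: 38.97
eef_pos: [0.4331, -0.1593, 0.126]
tool_rot: [0.693, 0.721, 0.0, 0.0]
ft_force: [-0.8, -0.0, 0.2]
grip_width: -0.0006
```

Request:
arm_command --pt "-0.5 -0.1 0" --pt "-1 -0.1 0" --pt "-1.4 -0.1 0" --pt "-1.9 -0.1 0" --pt "-2.4 0.1 0" --turn '[0,0,0,0,0]' --hand '[1,1,1,1,1]'

```text
clock: 39.38
eef_pos: [0.4339, -0.1827, 0.1257]
tool_rot: [0.693, 0.721, 0.0, 0.0]
ft_force: [-1.1, 1.5, 0.1]
grip_width: -0.0
```

Request:
arm_command --pt "-0.4 0.2 0" --pt "-0.8 0.4 0" --pt "-1.1 0.6 0" --pt "-1.3 0.8 0" --pt "-1.5 1 0" --turn '[0,0,0,0,0]' --hand '[1,1,1,1,1]'

```text
clock: 39.8
eef_pos: [0.4448, -0.197, 0.1252]
tool_rot: [0.693, 0.721, -0.0, -0.0]
ft_force: [0.2, 0.3, 0.1]
grip_width: 0.0002
```

```bash
python3 - <<'E'
from h import *
for c in('scene','side'):
    p,d,i=shot(c,c+'17.png');o=get_obs();print(o['eef_pos'].round(4),o['ft_force'].round(1))
    find(c,'shackle_top',d,i);find(c,'shackle_free_leg',d,i)
    P=cloud(d,i);s=P[(P[...,0]>.40)&(P[...,0]<.50)&(P[...,1]>-.23)&(P[...,1]<-.15)&(P[...,2]>.107)&(P[...,2]<.145)];print(len(s));print(s[::max(1,len(s)//12)].round(3).tolist())
E
```

```text
[ 0.4453 -0.1973  0.1253] [ 0.3 -0.   0.1]
scene shackle_top 0.71 [191. 239.] [0.489 0.375 0.056]
scene shackle_top 0.37 [231. 328.] [ 0.52  -0.136  0.101]
scene shackle_free_leg 0.44 [228. 327.] [ 0.455 -0.211  0.162]
scene shackle_free_leg 0.4 [241. 327.] [ 0.459 -0.207  0.118]
119
[[0.471, -0.193, 0.137], [0.434, -0.19, 0.138], [0.461, -0.202, 0.135], [0.442, -0.208, 0.14], [0.433, -0.201, 0.137], [0.462, -0.205, 0.13], [0.445, -0.209, 0.133], [0.432, -0.207, 0.133], [0.464, -0.207, 0.123], [0.449, -0.208, 0.125], [0.438, -0.208, 0.125], [0.433, -0.206, 0.123], [0.465, -0.207, 0.113], [0.466, -0.206, 0.109]]
[ 0.4448 -0.1968  0.1253] [0.1 0.1 0.8]
side shackle_top 0.71 [327. 242.] [0.61  0.435 0.049]
side shackle_top 0.42 [166. 371.] [ 0.473 -0.202  0.124]
side shackle_free_leg 0.44 [170. 371.] [ 0.466 -0.173  0.13 ]
111
[[0.452, -0.191, 0.144], [0.432, -0.192, 0.144], [0.446, -0.182, 0.144], [0.465, -0.178, 0.138], [0.435, -0.19, 0.137], [0.454, -0.189, 0.129], [0.469, -0.168, 0.136], [0.44, -0.187, 0.13], [0.458, -0.199, 0.113], [0.471, -0.164, 0.13], [0.473, -0.163, 0.126], [0.47, -0.164, 0.122], [0.472, -0.161, 0.112]]
```

Request:
arm_command --pt "-0.2 0.3 0" --pt "-0.3 0.6 0" --pt "-0.3 0.8 0" --pt "-0.3 0.8 0" --turn '[0,0,0,0]' --hand '[1,1,1,1]'

```text
clock: 40.43
eef_pos: [0.4534, -0.1997, 0.1253]
tool_rot: [0.693, 0.721, -0.0, 0.0]
ft_force: [0.2, 0.2, 0.1]
grip_width: 0.0004
```

Request:
arm_command --pt "0 0.2 0" --pt "0 0.4 0" --pt "0 0.4 0" --turn '[0,0,0]' --hand '[1,1,1]'

```text
clock: 40.68
eef_pos: [0.4554, -0.1995, 0.1251]
tool_rot: [0.693, 0.721, -0.002, -0.001]
ft_force: [-4.7, -1.6, 3.0]
grip_width: 0.0001
```

Request:
arm_command --pt "0 0.2 0" --pt "0 0.3 0" --pt "0 0.3 0" --turn '[0,0,0]' --hand '[1,1,1]'

```text
clock: 40.93
eef_pos: [0.4557, -0.1995, 0.1244]
tool_rot: [0.693, 0.721, -0.003, -0.003]
ft_force: [-9.8, -3.4, 4.2]
grip_width: 0.0003
```

Request:
arm_command --pt "0 -0.8 0" --pt "0 -1.5 -0.5" --pt "0 -1.5 -4" --pt "0 -1.5 -5.5" --pt "0 -1.5 -5.5" --turn '[0,0,0,0,0]' --hand '[1,1,1,1,1]'

```text
clock: 41.35
eef_pos: [0.4474, -0.2008, 0.1848]
tool_rot: [0.693, 0.721, 0.002, 0.004]
ft_force: [0.3, 0.1, 0.7]
grip_width: 0.0003
```

Request:
arm_command --pt "1.4 1.5 0" --pt "1.4 3 0" --pt "1.4 3 0" --turn '[0,0,0]' --hand '[1,1,1]'

```text
clock: 41.6
eef_pos: [0.4766, -0.1842, 0.1806]
tool_rot: [0.692, 0.722, 0.001, 0.001]
ft_force: [0.4, 0.4, 0.0]
grip_width: -0.0003
```

```bash
python3 - <<'E'
from h import *
o=get_obs();print(o['eef_pos'].round(4),o['ft_force'].round(1))
for c in('side','scene'):
    p,d,i=shot(c,c+'18.png')
    P=cloud(d,i);s=P[(P[...,0]>.42)&(P[...,0]<.50)&(P[...,1]>-.23)&(P[...,1]<-.15)&(P[...,2]>.106)&(P[...,2]<.145)];print(c,len(s),s.min(0).round(3),s.max(0).round(3));print(s[::max(1,len(s)//14)].round(3).tolist())
    s=P[(P[...,0]>.46)&(P[...,0]<.49)&(P[...,1]>-.22)&(P[...,1]<-.17)&(P[...,2]>.08)&(P[...,2]<.105)];print('hasp z',np.round(np.percentile(s[:,2],[10,50,90]),3) if len(s) else None)
E
```

```text
[ 0.4766 -0.1842  0.1806] [0.4 0.4 0. ]
side 42 [ 0.466 -0.202  0.109] [ 0.475 -0.16   0.142]
[[0.472, -0.191, 0.14], [0.471, -0.186, 0.139], [0.468, -0.177, 0.142], [0.471, -0.175, 0.139], [0.473, -0.172, 0.136], [0.469, -0.196, 0.121], [0.466, -0.171, 0.134], [0.469, -0.168, 0.132], [0.475, -0.167, 0.127], [0.473, -0.161, 0.128], [0.473, -0.161, 0.123], [0.472, -0.161, 0.119], [0.472, -0.161, 0.116], [0.472, -0.16, 0.113]]
hasp z [0.089 0.093 0.098]
scene 77 [ 0.466 -0.213  0.107] [ 0.479 -0.166  0.143]
[[0.474, -0.18, 0.141], [0.472, -0.191, 0.143], [0.469, -0.191, 0.141], [0.471, -0.179, 0.131], [0.473, -0.199, 0.14], [0.472, -0.192, 0.134], [0.471, -0.17, 0.121], [0.466, -0.171, 0.119], [0.476, -0.201, 0.13], [0.472, -0.201, 0.128], [0.473, -0.172, 0.111], [0.469, -0.173, 0.109], [0.469, -0.177, 0.108], [0.472, -0.206, 0.117], [0.47, -0.205, 0.111], [0.469, -0.211, 0.107]]
hasp z [0.083 0.093 0.099]
```

Request:
arm_command --pt "-0.1 -0.5 1" --pt "-0.1 -0.5 2" --pt "-0.1 -0.5 2.8" --pt "-0.1 -0.5 3.4" --pt "-0.1 -0.5 3.8" --turn '[0,0,0,0,0]' --hand '[1,1,1,1,1]'

```text
clock: 42.12
eef_pos: [0.4692, -0.1863, 0.1423]
tool_rot: [0.693, 0.721, -0.0, 0.001]
ft_force: [-1.0, 0.7, 7.7]
grip_width: 0.0001
```

Request:
arm_command --pt "0 0 0.3" --pt "0 0 0.6" --pt "0 0 0.9" --pt "0 0 0.9" --turn '[0,0,0,0]' --hand '[1,1,1,1]'

```text
clock: 42.45
eef_pos: [0.4694, -0.1865, 0.1352]
tool_rot: [0.693, 0.721, -0.0, 0.001]
ft_force: [-4.0, 0.4, 13.4]
grip_width: 0.0003
```

Request:
arm_command --pt "0 0 -2" --pt "0 0 -5" --pt "0 0 -9" --pt "0 0 -13" --pt "0 -2 -16" --turn '[0,0,0,0,0]' --hand '[1,1,1,1,1]'

```text
clock: 42.87
eef_pos: [0.4516, -0.1869, 0.2955]
tool_rot: [0.692, 0.722, 0.001, 0.002]
ft_force: [0.4, -0.8, 0.9]
grip_width: -0.0001
```

Request:
arm_command --pt "0 -3 0" --pt "0 -6 0" --pt "0 -9 0" --pt "0 -9 0" --pt "0 -9 0" --turn '[0,0,0,0,0]' --hand '[1,1,1,1,1]'

```text
clock: 43.28
eef_pos: [0.3582, -0.1902, 0.2933]
tool_rot: [0.693, 0.72, 0.0, 0.0]
ft_force: [-0.2, -0.7, 0.3]
grip_width: -0.0001
```

```bash
python3 - <<'E'
from h import *
a=[]
for c in('side','scene'):
    p,d,i=shot(c,c+'19.png');P=cloud(d,i)
    s=P[(P[...,0]>.44)&(P[...,0]<.50)&(P[...,1]>-.23)&(P[...,1]<-.15)&(P[...,2]>.104)&(P[...,2]<.15)];print(c,len(s),s.min(0).round(3),s.max(0).round(3))
    s=P[(P[...,0]>.50)&(P[...,0]<.63)&(P[...,1]>-.27)&(P[...,1]<-.09)];print('lid z',np.round(np.nanpercentile(s[:,2],[10,50,90]),3))
    for n in('vial_1','tray','tray_lip','tray_grip','reagent_bottle','dropper_bottle','glass_jar','spray_head_top'): find(c,n,d,i,2)
    a.append(cv2.resize(p[100:360,200:440,::-1] if c=='side' else p[150:320,220:440,::-1],(400,500)))
cv2.imwrite('pics/fin.png',np.hstack(a)); print(get_obs()['clock'])
E
```

```text
side 32 [ 0.466 -0.207  0.104] [ 0.475 -0.16   0.127]
lid z [0.096 0.098 0.1  ]
side tray 0.9 [306. 314.] [0.483 0.292 0.002]
side tray_lip 0.6 [278. 324.] [0.493 0.199 0.002]
side tray_grip 0.76 [325. 294.] [0.495 0.388 0.054]
side reagent_bottle 0.76 [157. 320.] [ 0.712 -0.338  0.023]
side dropper_bottle 0.61 [172. 389.] [ 0.434 -0.349  0.007]
side glass_jar 0.92 [331. 241.] [0.613 0.438 0.036]
side glass_jar 0.61 [304. 312.] [0.491 0.287 0.002]
side spray_head_top 0.52 [133. 352.] [ 0.58  -0.327  0.16 ]
scene 50 [ 0.467 -0.211  0.104] [ 0.476 -0.166  0.127]
lid z [0.097 0.099 0.101]
scene tray 0.88 [211. 253.] [0.495 0.288 0.004]
scene tray 0.47 [259. 347.] [ 0.494 -0.259  0.074]
scene tray_lip 0.6 [220. 264.] [0.496 0.203 0.003]
scene tray_grip 0.82 [187. 238.] [0.49  0.384 0.071]
scene reagent_bottle 0.95 [272. 425.] [ 0.7   -0.374  0.015]
scene dropper_bottle 0.57 [197. 267.] [0.608 0.372 0.   ]
scene dropper_bottle 0.56 [307. 356.] [ 0.418 -0.392  0.022]
scene glass_jar 0.83 [194. 268.] [0.62  0.384 0.008]
scene spray_head_top 0.44 [234. 387.] [ 0.573 -0.328  0.161]
44.1833
```

View pics/fin.png

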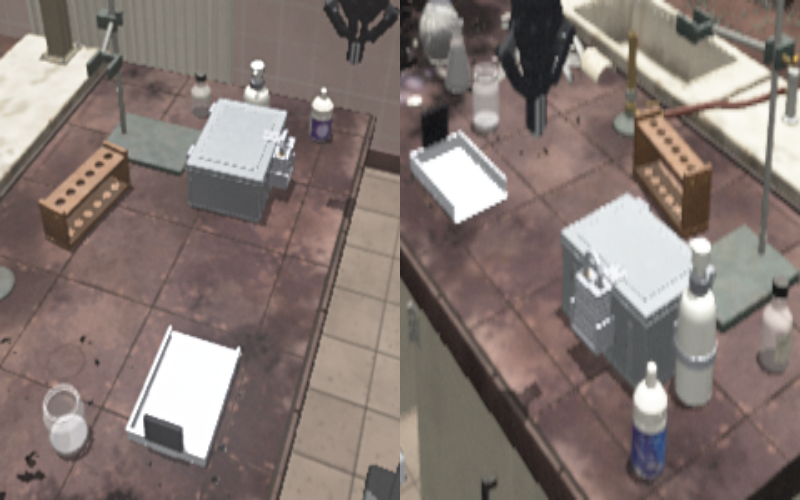

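```bash
python3 -c "
from workcell import *
print(job_done())"
```

```text
the job is handed in; nothing more can be done
None
```

The job is done and handed in, at about 44 s on the robot's clock. `job_done()` gave no verdict.

**What I did, in order:**
- **Lid back:** I folded it past upright. My first push passed over the lid's edge and did not move it; the second worked.
- **Tray:** I carried it level and tipped it against the far inside wall of the box. One porcelain piece and two crucibles slid in; there was no strainer piece. I then laid the empty tray flat near its old place.
- **Vials:** I dropped in the two that were there.
- **Spray:** I pressed the head to its stop and let it come up again.
- **Lid and padlock:** I shut the lid, swung the shackle home to its stop, and pressed it to the bottom.

**What the last checks showed:**
- **Contents:** a wrist picture taken before the spray and the closing showed all five pieces inside the box. The later views showed no vial on the worktop.
- **Lid and tray:** the lid lies flat at about 0.098 m. The tray is empty and flat.
- **Shackle:** its top is at about 0.127 m, down from 0.14 m, after the arm left. That matches the latched height.
- **Spray head:** it reads about 0.16 m, so it is back up.
- **Bottles and jar:** they stand upright where they were in the final picture.

**What disagreed:** some network readings were wrong, such as a few "vial" hits on the box wall and the dropper bottle placed at the jar. I set these aside after checking heights and pictures. While the tray was being lowered into the box, it touched a wall with about 5 N sideways, which I fixed by shifting it.

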